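# Press the colour samples and hang them up

### The job

Stand all the colour samples that are on the desk upright side by side in the bed of the lever press, pull the lever fully over once they are all in, hold it a moment, and ease it slowly all the way back home without ever letting it fly back. Then hang each sample by its window on its own hook of the rack, upright with its coloured face outward, away from the rail, hanging still or nearly so, and leave the other things on the desk where they are.

Things in the scene. Friction and masses are not known exactly. Their poses are not given: they have to be found in the camera images.
- sample_red: red colour sample, 0.34 kg, standing upright: plywood panel 14 mm thick (x), 80 mm wide (y), 150 mm high, on a concrete foot 60 mm (x) by 80 mm (y), 24 mm high. Origin: centre of the underside; z up. The red (marked) face looks to its -x; that half of the foot's top is red too, seen from above. Grip the panel's solid top 44 mm across its 14 mm. May be absent
- sample_red_eye (a point): the sample hangs by a window through its panel, 44 mm wide, 72 to 106 mm above its underside; this point is the middle of the window's upper edge, in the panel's mid-plane. Knocked on a hook, it can swing for a long while
- sample_red_out (a point): point in the air 40 mm straight out of the coloured face, level with the eye
- sample_yellow: yellow colour sample, 0.34 kg, standing upright: plywood panel 14 mm thick (x), 80 mm wide (y), 150 mm high, on a concrete foot 60 mm (x) by 80 mm (y), 24 mm high. Origin: centre of the underside; z up. The yellow (marked) face looks to its -x; that half of the foot's top is yellow too, seen from above. Grip the panel's solid top 44 mm across its 14 mm. May be absent
- sample_yellow_eye (a point): the sample hangs by a window through its panel, 44 mm wide, 72 to 106 mm above its underside; this point is the middle of the window's upper edge, in the panel's mid-plane. Knocked on a hook, it can swing for a long while
- sample_yellow_out (a point): point in the air 40 mm straight out of the coloured face, level with the eye
- sample_blue: blue colour sample, 0.34 kg, standing upright: plywood panel 14 mm thick (x), 80 mm wide (y), 150 mm high, on a concrete foot 60 mm (x) by 80 mm (y), 24 mm high. Origin: centre of the underside; z up. The blue (marked) face looks to its -x; that half of the foot's top is blue too, seen from above. Grip the panel's solid top 44 mm across its 14 mm. May be absent
- sample_blue_eye (a point): the sample hangs by a window through its panel, 44 mm wide, 72 to 106 mm above its underside; this point is the middle of the window's upper edge, in the panel's mid-plane. Knocked on a hook, it can swing for a long while
- sample_blue_out (a point): point in the air 40 mm straight out of the coloured face, level with the eye
- press: green lever press, fixed, 310 mm wide (y), 180 mm deep (x). Origin: on the desk under the middle of the bed; x away from the operator. Rear (+x) and end fences 44 mm high, front sill 28 mm. On the operator's side a jaw bar (38 to 60 mm high, face at x = -45 mm, moves 44 mm to +x with the lever and pushes the panels to the fence); the wall before it (x = -98 mm) is 64 mm high
- press_bed (a point): centre of the press's black bed, 10 mm above the desk, axes as the press. The bed is 84 mm deep (x) and 288 mm wide (y) and takes up to three samples side by side in a row along y, panels parallel to y, either face to the jaw, about 92 mm apart; samples pressed end up some 10 mm nearer the rear fence
- lever (a joint): lever angle, rad: 0 = home (leaning 0.2 rad away from the operator), grows as the handle is pulled towards the operator (-x of the press); stop at 1.05, fully over from 1.0. Sprung towards home: about 2.5 N at the handle at home, 10 N fully over; let go, it flies back far faster than 1.2 rad/s. An eased return takes two seconds or more
- lever_grip (a point): middle of the lever's handle, a black round bar 22 mm in diameter and 95 mm long, parallel to the press's y, at the press's right (-y) end, about 256 mm above the desk at home and 205 mm fully pulled; it may be pinched from above across x and turns freely in the grip
- lever_hinge (a point): point on the lever's axis (parallel to the press's y) in the same plane as lever_grip, 75 mm above the desk; the handle runs on a circle of radius 185 mm about it
- rack: fixed wooden rack: rail 330 mm long along y, its top 210 mm above the desk, with three steel hooks. Origin on the desk below the rail's front face; x points to the back. The hooks point to -x (outward), 105 mm apart in y
- hook1 (a point): right (-y) hook: point on its bar's centre line 50 mm out from the rail, 200 mm above the desk, axes as the rack; the bar is a flat strip 26 mm wide and 8 mm thick, straight from the rail to 90 mm out, where it turns up: its tip is 96 mm out and reaches 14 mm above the bar's centre line
- hook2 (a point): middle hook: point on its bar's centre line 50 mm out from the rail, 200 mm above the desk, axes as the rack; the bar is a flat strip 26 mm wide and 8 mm thick, straight from the rail to 90 mm out, where it turns up: its tip is 96 mm out and reaches 14 mm above the bar's centre line
- hook3 (a point): left (+y) hook: point on its bar's centre line 50 mm out from the rail, 200 mm above the desk, axes as the rack; the bar is a flat strip 26 mm wide and 8 mm thick, straight from the rail to 90 mm out, where it turns up: its tip is 96 mm out and reaches 14 mm above the bar's centre line
- mug: white mug 80 mm across, 90 mm high, a bystander; origin at the middle of its underside
- planter: terracotta planter 84 mm across, 70 mm high, a bystander; origin at the middle of its underside
- tape: orange tape roll 100 mm across, 25 mm high, a bystander; origin at the middle of its underside
- glue: white glue bottle 52 mm across, 130 mm high, a bystander; origin at the middle of its underside
- pencil_case: grey rigid pencil case 70 x 190 x 40 mm, a bystander; origin at the middle of its underside
- marker: blue marker 150 mm long, 18 mm thick, lying, a bystander; origin at the middle of its underside
Things that resemble listed ones, but are neither listed nor needed, are in the scene too. What is shaped like the sample_red but green or orange is not meant.

How it is judged:
By the outcome, as a careful person would: the job done as asked, in the order asked, and still so for the second after the job is handed in, with the robot touching nothing.
Of sample_red, sample_yellow, sample_blue only 2 to 3 are there at a start; the rules pass over those that are not, and their reading is None.
At some moment in a run one of sample_red, sample_yellow, sample_blue may be knocked a few centimetres aside while the robot is not near it.
It also fails if it takes over 210 s, if anything falls off the work surface, if the arm or the gripper's body presses on something with over 40 N, if the wrist force passes 120 N, or if a joint passes its speed limit or range.

### The arm

A 6-joint arm with a two-finger parallel gripper is mounted at the origin on the work surface. World frame = base frame: x ahead of the robot, y to its left, z up, the work surface at z = 0. Lengths are in mm, angles in rad, forces in N, time in s.
With the tool pointing down it reaches from about 350 to 975 mm from the base axis. Payload 7.1 kg.
Tool frame: the origin (TCP) lies at the very end of the fingers, on their centre line; the grasp point (between the pads) lies 19 mm behind it; x points along the fingers, y is the direction in which the jaws open and shut, and the axes are right-handed (so a half turn about x gives the same grasp; the last joint's range is limited). The gripper opens to 88 mm and grips with 3 to 60 N. Pads are 20 mm wide; open, the fingers measure 115 mm over their backs; the gripper's body (75 mm by 178 mm) begins 61 mm behind the grasp point.
Start: joints at [1.135, 0.423, 1.63, -0, 1.089, -0.019], TCP at [252.99, 571.49, 222.675] pointing down, gripper open.
Joint ranges: [-3, 3], [-0.9, 2.11], [0.09, 2.58], [-1.31, 4.45], [0.11, 2.69], [-2.54, 2.54]. Speed limits (rad/s): [2.39, 2.39, 3.01, 3.14, 3.14, 3.14].

### API

Orientations are given as a rotation vector (axis times angle).
In Python, from workcell import ctrl gives the robot as it stands. The module is installed in compiled form; this text tells all that it offers.
- The arm moves only by the tool carry_out, never from a script. Its argument "commands" is a list of rows, each a list of 6 numbers: the shift along the tool's x, y, z in m, then the turn, a rotation vector about the tool's x, y, z in degrees. In form: [[tx, ty, tz, rx, ry, rz], ...]. A call has 1 to 8 rows; each row shifts and turns the pose as measured when the row begins, along the tool's axes as they then stand; what a row does not reach is not made up. A row lasts 1/8 s, in which the tool goes at most 62.5 mm and 10.7 degrees, less where a joint would pass 70% of its speed; a pose out of reach is approached as far as the arm can. A call with a gripper value outside its range is refused whole. "grip" is the closure, from 0 (fully open) to 1 (shut), set as the call begins (left out, the last holds). The fingers move at their own pace and stop on an object; the grip force is fixed at half the most. Time passes only in rows, so rows that do not move let the fingers close. It gives the time, the measured TCP pose, the force and the opening at its end, in the units of the state.
- ctrl.get_obs(): the state, without advancing time (a new reading comes with each control period).
- ctrl.get_image(name): name is "side" or "top" or "wrist"; returns a dict with "pixels" (480x640x3 uint8, blue, green, red), "intrinsics" (3x3 intrinsics, pixels), "rvec" (rotation vector, rad) and "tvec" (3), from world to camera coordinates, as OpenCV has them. Camera axes: x right, y down, z forward; pixel columns grow to the right and rows downward; lengths in mm; the calibration is good to about 2 mm. A picture is of the moment at which its call begins. There is no depth.
- ctrl.close_job(): hands the job in, once; it reports no verdict.
The state is a dict: "t": time; "qpos": joint angles; "qvel": joint speeds; "joint_torque": joint torques, N m; "ee_pos": TCP position; "orientation": TCP orientation; "ft_force": force on the tool from outside, world axes, zero at the start; "moment": the same for the moment, N m; "width": finger opening in mm.
Only numpy, scipy, OpenCV 4.12 (cv2) and the standard library are available. Lean on these libraries where they do the work, as an engineer would, in place of code of your own. Each camera call takes 0.05 s, during which the arm holds its last target. There are 200 camera calls.

## Working session

There is one attempt and no reset: what is moved stays moved. The work goes in short steps, Python scripts to look and compute and a tool call to move; the robot and the scene stay as the last step left them, time stands still between calls to the robot, and variables do not carry over. Pictures are saved under pics/ and viewed, about 12 in all and at most 16, crops included, and the job is handed in when it is done.

Besides the shell and the picture viewer there is one more tool, called after "Request:" in YAML: its name, and indented under it one key for each argument. carry_out: Moves the arm, as the interface text tells. Its arguments: {"type":"object","properties":{"commands":{"type":"array"},"grip":{"type":"number"}},"required":["commands"]}

```bash
mkdir -p pics; cat > h.py <<'E'
import numpy as np, cv2
from workcell import ctrl
def cam(n):
    d=ctrl.get_image(n); K=np.array(d["intrinsics"],float); R=cv2.Rodrigues(np.array(d["rvec"],float))[0]; t=np.array(d["tvec"],float).ravel()
    return d["pixels"],K,R,t
def ray(K,R,t,uv):
    uv=np.atleast_2d(np.array(uv,float)); d=(np.linalg.inv(K)@np.c_[uv,np.ones(len(uv))].T).T@R
    return -R.T@t,d
def onz(K,R,t,uv,z):
    c,d=ray(K,R,t,uv); return c+d*((z-c[2])/d[:,2])[:,None]
def proj(K,R,t,p):
    q=np.atleast_2d(p)@R.T+t; q=q@K.T; return q[:,:2]/q[:,2:]
def st():
    o=ctrl.get_obs(); Rm=cv2.Rodrigues(np.array(o["orientation"],float))[0]; return o,Rm
E
python3 - <<'E'
from h import *
for n in("top","side","wrist"):
    im,K,R,t=cam(n); cv2.imwrite(f"pics/{n}0.png",im); print(n,K.round(1).tolist(),(-R.T@t).round(0), R[2].round(2))
    np.savez(f"{n}0.npz",im=im,K=K,R=R,t=t)
o,Rm=st(); print(o,Rm.round(3))
E
```

```text
top [[561.3, 0.0, 320.7], [0.0, 561.3, 238.7], [0.0, 0.0, 1.0]] [ 396.   72. 1585.] [ 0.1  -0.02 -0.99]
side [[487.8, 0.0, 314.8], [0.0, 487.8, 251.8], [0.0, 0.0, 1.0]] [ 296. -708. 1037.] [ 0.19  0.64 -0.74]
wrist [[366.3, 0.0, 319.2], [0.0, 366.3, 242.2], [0.0, 0.0, 1.0]] [175. 604. 384.] [ 0.28 -0.12 -0.95]
{'t': 0.15, 'qpos': array([ 1.13498618e+00,  4.23640950e-01,  1.63047847e+00, -4.14941507e-05,
        1.08859080e+00, -1.90177877e-02]), 'qvel': array([-1.09083456e-03, -1.68206106e-03, -3.33492549e-03,  6.88864700e-05,
       -6.12046980e-04, -6.67569296e-04]), 'joint_torque': array([ 5.05467615e-04, -5.44979775e+01, -2.73918414e+01,  6.43677008e-02,
        2.05637404e-02, -5.15731415e-05]), 'ee_pos': array([252.84186601, 571.12356295, 222.10961266]), 'orientation': array([ 0.32604659,  1.5461802 , -0.32778018]), 'ft_force': array([-0.13684701,  0.09994295,  0.41435316]), 'moment': array([ 0.02108655,  0.01431187, -0.03375255]), 'width': 87.63819455613725} [[-0.     0.405  0.914]
 [-0.001  0.914 -0.405]
 [-1.    -0.001  0.   ]]
```

View pics/top0.png

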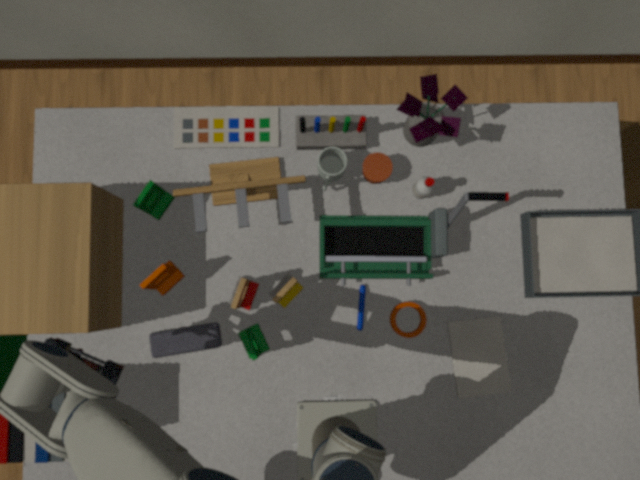

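View pics/side0.png

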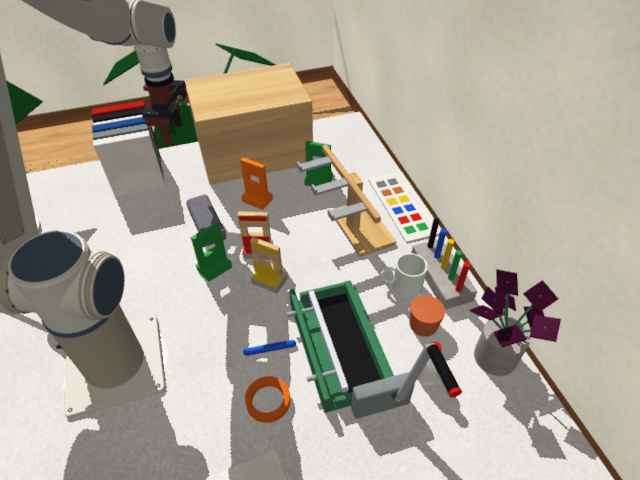

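Top view: red sample at (244,293) and yellow at (287,291). Lookalikes are green at (153,200) and (253,341) and orange at (161,278). The press is centred at (376,247), the rack hooks at (199,212), (242,207) and (284,202), and the lever handle at (488,196). I see no blue sample yet, so I'll check the wrist view and a close crop.

```bash
python3 - <<'E'
import cv2,numpy as np
t=cv2.imread("pics/top0.png"); s=cv2.imread("pics/side0.png"); w=cv2.imread("pics/wrist0.png")
a=cv2.resize(t[255:365,130:320],None,fx=2.1,fy=2.1,interpolation=2); b=cv2.resize(s[140:300,180:340],(400,400),interpolation=2)
w2=cv2.resize(w,(400,300))
c=np.zeros((560,800,3),np.uint8); c[:a.shape[0],:a.shape[1]]=a; c[:400,400:]=b; c[240:540,:400]=w2
cv2.imwrite("pics/c1.png",c)
E
```

```text
(no output)
```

View pics/c1.png

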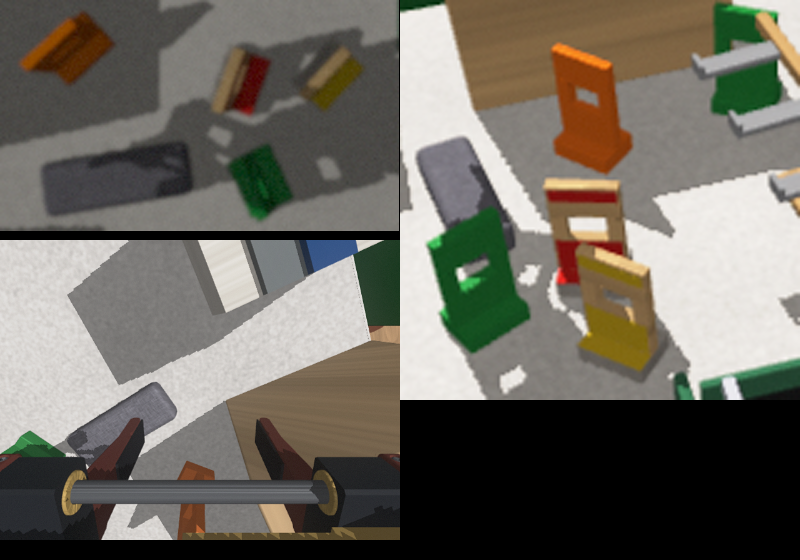

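The crop confirms the choice: only red and yellow are visible, with their coloured faces turned towards the side camera. Next come coarse positions, plus a planner that prints move rows.

```bash
cat >> h.py <<'E'
from scipy.spatial.transform import Rotation as Ro
def down(yaw):  # tool x down, tool y (jaw axis) at world yaw (rad)
    y=np.array([np.cos(yaw),np.sin(yaw),0]); x=np.array([0,0,-1.]); return np.c_[x,y,np.cross(x,y)]
def plan(p1,R1,step=60,ang=10,p0=None,R0=None,n=None):
    if p0 is None: o,R0=st(); p0=np.array(o["ee_pos"])
    p1=np.array(p1,float); rv=Ro.from_matrix(R0.T@R1).as_rotvec(degrees=True)
    n=n or max(1,int(np.ceil(max(np.linalg.norm(p1-p0)/step,np.linalg.norm(rv)/ang))))
    R=R0.copy(); rows=[]
    for k in range(n):
        rows.append(np.r_[(R.T@(p1-p0)/n/1000).round(4),(rv/n).round(2)].tolist()); R=R@Ro.from_rotvec(rv/n,degrees=True).as_matrix()
    print(n,"rows from",p0.round(1)); print(str(rows).replace(" ","")); return rows
def ld(n):
    d=np.load(n+".npz"); return d["im"],d["K"],d["R"],d["t"]
E
python3 - <<'E'
from h import *
im,K,R,t=ld("top0")
P=lambda uv,z:print(uv,z,onz(K,R,t,uv,z).round(0)[0].tolist())
for uv,z in [((238,290),150),((289,287),150),((376,245),10),((320,217),44),((431,218),44),((320,277),64),((431,277),64),((325,227),10),((425,227),10),((199,230),200),((243,225),200),((286,220),200),((174,192),210),((303,180),210),((488,197),256),((253,341),150)]: P(uv,z)
im,K,R,t=ld("side0")
print("side")
for uv,z in [((262,186+0),0),((232,0),0)][:0]+[((299,166),200),((313,188),200),((331,214),200),((326,150),210),((379,218),210),((434,348),256),((457,392),256)]: P(uv,z)
# sample top edges in side crop -> px
f=lambda x,y:(180+(x-400)/2.5,140+y/2.5)
for uv in [f(545,181),f(620,182),f(580,248),f(655,268)]: P(uv,150)
E
```

```text
(238, 290) 150 [413.0, 252.0, 150.0]
(289, 287) 150 [418.0, 122.0, 150.0]
(376, 245) 10 [534.0, -120.0, 10.0]
(320, 217) 44 [612.0, 38.0, 44.0]
(431, 218) 44 [604.0, -271.0, 44.0]
(320, 277) 64 [445.0, 41.0, 64.0]
(431, 277) 64 [439.0, -260.0, 64.0]
(325, 227) 10 [588.0, 23.0, 10.0]
(425, 227) 10 [583.0, -261.0, 10.0]
(199, 230) 200 [562.0, 341.0, 200.0]
(243, 225) 200 [573.0, 232.0, 200.0]
(286, 220) 200 [584.0, 126.0, 200.0]
(174, 192) 210 [656.0, 401.0, 210.0]
(303, 180) 210 [682.0, 82.0, 210.0]
(488, 197) 256 [624.0, -364.0, 256.0]
(253, 341) 150 [285.0, 215.0, 150.0]
side
(299, 166) 200 [567.0, 340.0, 200.0]
(313, 188) 200 [576.0, 239.0, 200.0]
(331, 214) 200 [589.0, 130.0, 200.0]
(326, 150) 210 [656.0, 373.0, 210.0]
(379, 218) 210 [692.0, 70.0, 210.0]
(434, 348) 256 [634.0, -322.0, 256.0]
(457, 392) 256 [632.0, -412.0, 256.0]
(238.0, 212.4) 150 [374.0, 263.0, 150.0]
(268.0, 212.8) 150 [449.0, 237.0, 150.0]
(252.0, 239.2) 150 [388.0, 155.0, 150.0]
(282.0, 247.2) 150 [453.0, 105.0, 150.0]
```

```bash
python3 - <<'E'
from h import *
plan([325,245,330],down(np.radians(60)))
E
```

```text
6 rows from [252.8 571.1 222.1]
[[-0.0179,-0.0449,0.033,1.02,0.0,0.01],[-0.0179,-0.0443,0.0338,1.02,0.0,0.01],[-0.0179,-0.0436,0.0346,1.02,0.0,0.01],[-0.018,-0.043,0.0353,1.02,0.0,0.01],[-0.018,-0.0424,0.0361,1.02,0.0,0.01],[-0.018,-0.0417,0.0369,1.02,0.0,0.01]]
```

Request:
carry_out:
  commands:
    - [-0.018,-0.045,0.033,1,0,0]
    - [-0.018,-0.044,0.034,1,0,0]
    - [-0.018,-0.044,0.035,1,0,0]
    - [-0.018,-0.043,0.035,1,0,0]
    - [-0.018,-0.042,0.036,1,0,0]
    - [-0.018,-0.042,0.037,1,0,0]
    - [0,0,0,0,0,0]
  grip: 0

```text
t: 1.02
ee_pos: [326.4, 235.3, 331.7]
orientation: [0.407, 1.53, -0.413]
ft_force: [0.2, 1.3, 0.4]
width: 87.6
```

```bash
python3 - <<'E'
from h import *
im,K,R,t=cam("wrist"); np.savez("w1.npz",im=im,K=K,R=R,t=t)
tp=cam("top"); np.savez("top1.npz",im=tp[0],K=tp[1],R=tp[2],t=tp[3])
c=np.zeros((480,800,3),np.uint8); c[:,:560]=cv2.resize(im,(560,420),interpolation=3).repeat(1,0)[:480] if 0 else cv2.copyMakeBorder(cv2.resize(im,(560,420)),0,60,0,0,0)
c[:,560:]=cv2.copyMakeBorder(cv2.resize(tp[0][170:480,0:200],(240,372)),0,108,0,0,0)
cv2.imwrite("pics/w1.png",c)
E
```

```text
(no output)
```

View pics/w1.png

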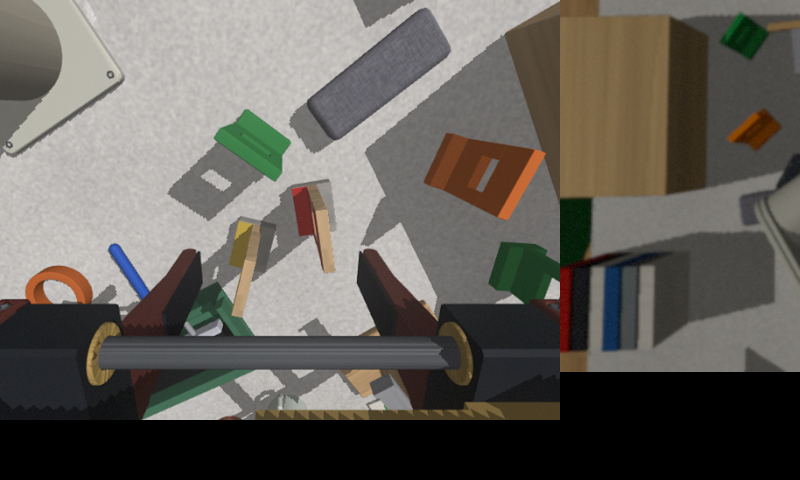

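No blue sample anywhere, so only red and yellow are present. In the full-size wrist frame the panel tops are the tan strips near (368,260) for red and (280,305) for yellow. I'll measure the strips.

```bash
cat >> h.py <<'E'
def strips(im,K,R,t,z,boxes,lo=(8,60,130),hi=(25,170,255)):
    h=cv2.cvtColor(im,cv2.COLOR_BGR2HSV); m=cv2.inRange(h,lo,hi); out=[]
    for x0,y0,x1,y1 in boxes:
        k=np.zeros_like(m); k[y0:y1,x0:x1]=m[y0:y1,x0:x1]; k=cv2.morphologyEx(k,cv2.MORPH_OPEN,np.ones((3,3)))
        cs=cv2.findContours(k,0,1)[0]
        if not cs: print("none"); continue
        c=max(cs,key=cv2.contourArea); bp=cv2.boxPoints(cv2.minAreaRect(c)); w=onz(K,R,t,bp,z)[:,:2]
        e=[w[1]-w[0],w[2]-w[1]]; L=[np.linalg.norm(v) for v in e]; v=e[int(L[1]>L[0])]
        print("px",bp.round(0).tolist(),"c",w.mean(0).round(1),"L",np.round(L,1),"edge yaw",round(np.degrees(np.arctan2(v[1],v[0]))%180,1)); out.append(k)
    return out
E
python3 - <<'E'
from h import *
im,K,R,t=ld("w1"); h=cv2.cvtColor(im,cv2.COLOR_BGR2HSV)
for p in [(270,335),(285,290),(363,235),(372,290),(376,300)]: print(p,h[p[1],p[0]])
o=strips(im,K,R,t,150,[(255,230,320,380),(330,190,400,330)])
v=im.copy()
for k in o: v[k>0]=(255,0,255)
cv2.imwrite("pics/m1.png",cv2.resize(np.hstack([im[190:380,250:410],v[190:380,250:410]]),None,fx=2.4,fy=2.4))
for P in [(414,257,150),(425,135,150)]: print(proj(K,R,t,P))
E
```

```text
(270, 335) [ 19 106 127]
(285, 290) [ 16  83 147]
(363, 235) [ 17  82 124]
(372, 290) [ 18  85 179]
(376, 300) [ 16  89 184]
px [[264.0, 360.0], [289.0, 256.0], [302.0, 259.0], [277.0, 363.0]] c [395.1 148.6] L [126.   13.4] edge yaw 135.8
px [[359.0, 236.0], [373.0, 234.0], [384.0, 310.0], [370.0, 312.0]] c [403.9 249.6] L [13.5 83.7] edge yaw 160.3
[[382.67479398 278.91050231]]
[[286.08755954 339.02048682]]
```

View pics/m1.png

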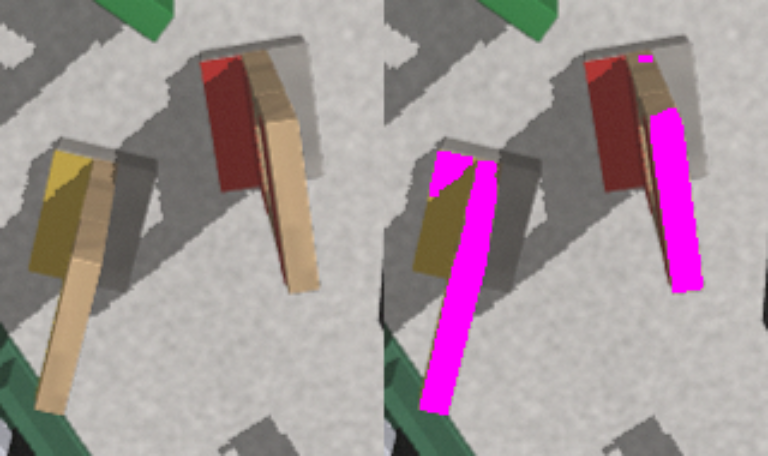

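```bash
cat >> h.py <<'E'
def tri(A,a,B,b):
    c1,d1=ray(*A[1:],a); c2,d2=ray(*B[1:],b); d1=d1[0];d2=d2[0]
    s=np.linalg.lstsq(np.c_[d1,-d2],c2-c1,rcond=None)[0]; p,q=c1+s[0]*d1,c2+s[1]*d2; return ((p+q)/2).round(1),np.linalg.norm(p-q).round(1)
E
python3 - <<'E'
from h import *
W0=ld("w1"); S=cam("side"); W=cam("wrist"); np.savez("s1.npz",im=S[0],K=S[1],R=S[2],t=S[3]); np.savez("w2.npz",im=W[0],K=W[1],R=W[2],t=W[3])
print("cam",(-W0[2].T@W0[3]).round(1),(-W[2].T@W[3]).round(1),st()[0]["ee_pos"], st()[0]["qvel"].round(3))
o=strips(*W,150,[(255,300,320,390),(330,190,400,330)])
print(tri(W0,(359,236),S,(238,212.4)),tri(W0,(370,312),S,(268,212.8)))
print("diff side",np.abs(S[0].astype(int)-ld("side0")[0])[180:300,220:300].max(2).mean())
c=np.hstack([cv2.resize(S[0][190:300,220:310],None,fx=4.3,fy=4.3,interpolation=2),cv2.resize(ld("side0")[0][190:300,220:310],None,fx=4.3,fy=4.3,interpolation=2)]); cv2.imwrite("pics/s1.png",c)
E
```

```text
cam [252.5 277.2 493.1] [251.8 279.7 491.8] [325.23243069 238.33353158 329.97918019] [ 0.014  0.011 -0.002 -0.002 -0.001 -0.003]
px [[261.0, 363.0], [278.0, 297.0], [291.0, 300.0], [274.0, 366.0]] c [410.9 133.3] L [82.2 13.7] edge yaw 135.6
px [[357.0, 239.0], [371.0, 237.0], [382.0, 313.0], [368.0, 315.0]] c [403.9 249.7] L [13.6 83.7] edge yaw 160.5
(array([367.7, 258.7, 151.2]), np.float64(12.3)) (array([444.4, 229.8, 153.2]), np.float64(9.3))
diff side 13.635833333333334
```

View pics/s1.png

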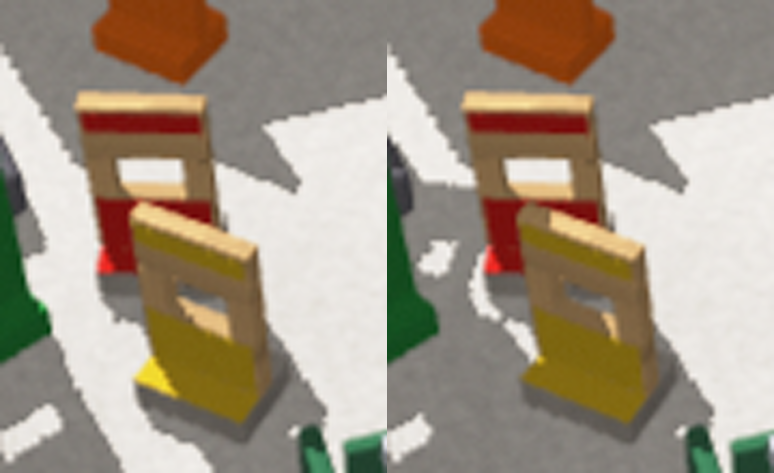

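Nothing has moved. The two views agree to about 7 mm. I'll approach yellow first and refine from close up.

```bash
python3 - <<'E'
from h import *
S=ld("s1");W=ld("w2")
print(tri(W,(371,237),S,(237.6,211.4)),tri(W,(382,313),S,(267.6,211.4)))
plan([413,130,185],down(np.radians(45.6)))
E
```

```text
(array([371. , 270.6, 145.6]), np.float64(6.0)) (array([448.3, 242.3, 148.8]), np.float64(3.2))
4 rows from [325.2 238.3 330. ]
[[0.0363,-0.0124,0.0325,3.68,0.01,0.09],[0.0363,-0.0104,0.0332,3.68,0.01,0.09],[0.0363,-0.0083,0.0338,3.68,0.01,0.09],[0.0363,-0.0062,0.0343,3.68,0.01,0.09]]
```

Request:
carry_out:
  commands:
    - [0.036,-0.012,0.033,3.7,0,0]
    - [0.036,-0.01,0.033,3.7,0,0]
    - [0.036,-0.008,0.034,3.7,0,0]
    - [0.036,-0.006,0.034,3.7,0,0]
    - [0,0,0,0,0,0]

```text
t: 1.85
ee_pos: [415.6, 135.8, 179.6]
orientation: [0.598, 1.49, -0.607]
ft_force: [-0.1, -0.8, 0.6]
width: 88.1
```

```bash
python3 - <<'E'
from h import *
W=cam("wrist"); np.savez("w3.npz",im=W[0],K=W[1],R=W[2],t=W[3]); o,Rm=st(); print(o["ee_pos"],np.degrees(np.arctan2(Rm[1,1],Rm[0,1])))
h=cv2.cvtColor(W[0],cv2.COLOR_BGR2HSV)
print(proj(*W[1:],[(411,133,150),(383,161,150),(439,105,150)]), proj(*W[1:],[o["ee_pos"]]))
o=strips(*W,150,[(230,300,420,440)])
v=W[0].copy()
for k in o: v[k>0]=(255,0,255)
S=cam("side")
cv2.imwrite("pics/w3.png",np.hstack([cv2.resize(v,(480,360)),cv2.resize(S[0][180:300,220:320],(300,360))]))
E
```

```text
[415.87406528 136.60063575 180.84205112] 45.949208495792114
[[312.57900471 278.47703075]
 [313.33392084 210.01669389]
 [311.90688075 339.42927505]] [[323.3244505  305.62503314]]
px [[302.0, 300.0], [324.0, 300.0], [324.0, 341.0], [302.0, 341.0]] c [430.5 114.2] L [12.7 27.2] edge yaw 136.1
```

View pics/w3.png

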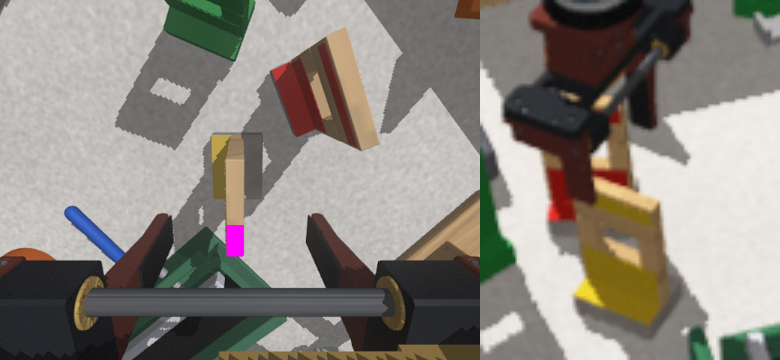

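Yellow's top strip ends at row 341, against 339 predicted, so its centre is (411,133). I'll descend and grip.

```bash
python3 - <<'E'
from h import *
plan([411,132.5,112],down(np.radians(45.7)),step=30)
E
```

```text
3 rows from [416.2 137.1 181.9]
[[0.0233,-0.0022,-0.0002,0.1,0.0,0.06],[0.0233,-0.0023,-0.0002,0.1,0.0,0.06],[0.0233,-0.0023,-0.0002,0.1,0.0,0.06]]
```

Request:
carry_out:
  commands:
    - [0.023,-0.002,0,0,0,0]
    - [0.023,-0.002,0,0,0,0]
    - [0.023,-0.002,0,0,0,0]
    - [0,0,0,0,0,0]

```text
t: 2.45
ee_pos: [413.7, 139.1, 115.7]
orientation: [0.594, 1.483, -0.589]
ft_force: [-0.2, -0.6, -0.7]
width: 87.7
```

Request:
carry_out:
  commands:
    - [0,0,0,0,0,0]
    - [0,0,0,0,0,0]
    - [0,0,0,0,0,0]
    - [0,0,0,0,0,0]
    - [0,0,0,0,0,0]
    - [0,0,0,0,0,0]
  grip: 1

```text
t: 3.2
ee_pos: [415.9, 141.2, 119.6]
orientation: [0.595, 1.478, -0.583]
ft_force: [-0.1, -0.3, -0.1]
width: 31.6
```

```bash
python3 - <<'E'
from h import *
o,Rm=st(); print(o["ee_pos"],o["width"],np.degrees(np.arctan2(Rm[1,1],Rm[0,1])))
plan([460,60,210],down(np.radians(20)),step=55)
plan([545,-166,210],down(np.radians(-1.5)),step=55,p0=np.array([460,60,210]),R0=down(np.radians(20)))
E
```

```text
[415.92371824 141.21816586 119.55487333] 31.599105671582418 46.75878877287573
3 rows from [415.9 141.2 119.6]
[[-0.03,-0.0093,0.0295,8.92,0.08,-0.24],[-0.0301,-0.0048,0.0305,8.92,0.08,-0.24],[-0.0301,-0.0001,0.0309,8.92,0.08,-0.24]]
5 rows from [460  60 210]
[[0.0,0.0005,0.0483,4.3,0.0,0.0],[0.0,0.0041,0.0481,4.3,0.0,0.0],[0.0,0.0077,0.0477,4.3,0.0,0.0],[0.0,0.0113,0.047,4.3,0.0,0.0],[0.0,0.0148,0.046,4.3,0.0,0.0]]
```

Request:
carry_out:
  commands:
    - [0.008,-0.009,0.001,-1,0,0]
    - [0.001,-0.001,0,0,0,0]
    - [0.0006,-0.0005,0,0,0,0]
    - [0.0006,-0.0005,0,0,0,0]

```text
t: 3.7
ee_pos: [409.5, 132.4, 109.6]
orientation: [0.583, 1.482, -0.569]
ft_force: [-3.1, 2.8, 13.2]
width: 13.9
```

```bash
python3 - <<'E'
from h import *
o,Rm=st(); print(o["ee_pos"],o["width"],Rm.round(3).tolist())
plan([455,60,210],down(np.radians(20)),step=40)
plan([540,-150,212],down(np.radians(-1.5)),step=50,p0=np.array([455,60,210]),R0=down(np.radians(20)))
E
```

```text
[409.48233373 132.38090685 109.55123647] 13.884357872140288 [[0.013, 0.672, 0.74], [0.004, 0.74, -0.672], [-1.0, 0.012, 0.007]]
4 rows from [409.5 132.4 109.6]
[[-0.025,-0.0054,0.0208,6.94,0.05,-0.19],[-0.025,-0.003,0.0212,6.94,0.05,-0.19],[-0.0251,-0.0005,0.0214,6.94,0.05,-0.19],[-0.0251,0.002,0.0213,6.94,0.05,-0.19]]
5 rows from [455  60 210]
[[-0.0004,0.0016,0.0453,4.3,0.0,0.0],[-0.0004,0.005,0.045,4.3,0.0,0.0],[-0.0004,0.0084,0.0445,4.3,0.0,0.0],[-0.0004,0.0117,0.0438,4.3,0.0,0.0],[-0.0004,0.0149,0.0428,4.3,0.0,0.0]]
```

Request:
carry_out:
  commands:
    - [-0.05,0,0,0,0,0]
    - [-0.05,0,0,0,0,-0.5]
    - [0,-0.005,0.02,7,0,0]
    - [0,-0.003,0.021,7,0,0]
    - [0,-0.001,0.021,7,0,0]
    - [0,0.002,0.021,7,0,0]

```text
t: 4.45
ee_pos: [450.7, 58.9, 210.7]
orientation: [0.959, 1.345, -0.963]
ft_force: [-0.9, 0.2, -2.5]
width: 13.7
```

Request:
carry_out:
  commands:
    - [0,0.002,0.045,4.3,0,0]
    - [0,0.005,0.045,4.3,0,0]
    - [0,0.008,0.045,4.3,0,0]
    - [0,0.012,0.044,4.3,0,0]
    - [0,0.015,0.043,4.3,0,0]
    - [0,0,0,0,0,0]

```text
t: 5.2
ee_pos: [531.0, -161.3, 207.4]
orientation: [1.248, 1.183, -1.258]
ft_force: [-1.4, 0.8, -3.6]
width: 14.0
```

```bash
python3 - <<'E'
from h import *
W=cam("wrist"); S=cam("side"); T=cam("top"); o,Rm=st(); print(o["ee_pos"],o["ft_force"],o["width"],Rm.round(3).tolist(),np.degrees(np.arctan2(Rm[1,1],Rm[0,1])))
for n,d in(("w4",W),("s4",S),("t4",T)): np.savez(n+".npz",im=d[0],K=d[1],R=d[2],t=d[3])
cv2.imwrite("pics/w4.png",np.hstack([cv2.resize(W[0],(480,360)),cv2.resize(S[0][230:430,270:447],(320,360))]))
E
```

```text
[ 529.50790303 -158.13325752  207.3447812 ] [-0.8838456  -0.25462205 -3.71859039] 13.798775616422729 [[-0.008, 0.998, -0.055], [-0.001, -0.055, -0.999], [-1.0, -0.008, 0.002]] -3.1319639105730848
```

View pics/w4.png

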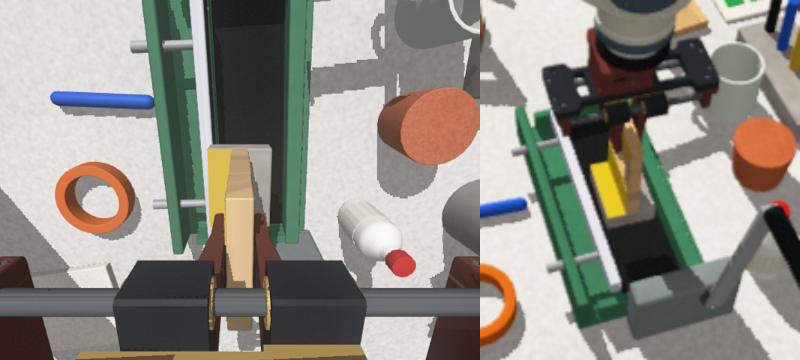

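Yellow is held over the bed at the right height. Next I measure the bed edges: rear fence top at z=44, jaw bar top at z=60, and left end fence at z=44.

```bash
python3 - <<'E'
from h import *
W=ld("w4"); im=W[0]; h=cv2.cvtColor(im,cv2.COLOR_BGR2HSV)
g=cv2.inRange(h,(60,60,30),(90,255,255)); 
for v in (20,60,100,140,180,260,300):
    r=np.flatnonzero(g[v,330:430])+330; b=np.flatnonzero((h[v,240:320,2]>150)&(h[v,240:320,1]<60))+240
    print(v,"green",r.min(),r.max(),onz(*W[1:],[(r.min(),v),(r.max(),v)],44)[:,:2].round(1).tolist(),"bar",(b.min(),b.max(),onz(*W[1:],[(b.max()+1,v)],60)[0,:2].round(1)) if len(b) else 0)
# end of press near -y: top view green mask
T=ld("t4"); g=cv2.inRange(cv2.cvtColor(T[0],cv2.COLOR_BGR2HSV),(60,60,30),(90,255,255)); g[:,:300]=0; g[:190]=0; g[300:]=0; g[:,460:]=0
ys,xs=np.nonzero(g); print("top green bbox",xs.min(),xs.max(),ys.min(),ys.max()); 
bp=cv2.boxPoints(cv2.minAreaRect(np.c_[xs,ys].astype(np.float32))); print(bp.round(0).tolist(),onz(*T[1:],bp,50)[:,:2].round(0).tolist())
T0=ld("top0")[0]; k=cv2.inRange(T0,(0,0,0),(40,40,40))[215:270,318:435]; n,l,s,c=cv2.connectedComponentsWithStats(k); i=1+s[1:,4].argmax(); bb=s[i]; print(bb)
x,y,w,hh=bb[0]+318,bb[1]+215,bb[2],bb[3]; print("bed px",x,y,x+w,y+hh, onz(*ld("top0")[1:],[(x,y+hh/2),(x+w,y+hh/2)],10)[:,:2].round(1))
S=ld("s4"); print(proj(*S[1:],[(534,18,44),(534,-268,44)]).round(0), proj(*W[1:],[(534,18,44),(534,-268,44)]).round(0))
E
```

```text
20 green 380 416 [[586.0, -3.8], [613.9, -5.4]] bar (np.int64(254), np.int64(271), array([503.7,  -2.6]))
60 green 379 414 [[585.0, -31.9], [613.0, -33.6]] bar (np.int64(240), np.int64(274), array([503.4, -29.5]))
100 green 379 412 [[584.7, -61.9], [612.0, -63.5]] bar (np.int64(260), np.int64(276), array([502.2, -58. ]))
140 green 378 411 [[583.6, -93.8], [611.7, -95.5]] bar (np.int64(264), np.int64(279), array([501.8, -88.4]))
180 green 378 409 [[583.3, -127.9], [610.6, -129.5]] bar (np.int64(266), np.int64(281), array([ 500.5, -120.8]))
260 green 377 406 [[581.7, -203.4], [609.1, -204.9]] bar (np.int64(273), np.int64(277), array([ 490.5, -192.2]))
300 green 360 404 [[564.6, -244.4], [607.7, -246.8]] bar (np.int64(276), np.int64(279), array([ 488.6, -232.1]))
top green bbox 320 431 201 278
[[309.0, 217.0], [420.0, 197.0], [434.0, 267.0], [322.0, 288.0]] [[610.0, 68.0], [663.0, -243.0], [468.0, -271.0], [416.0, 36.0]]
[   6   11  101   30 2861]
bed px 324 226 425 256 [[ 547.8   26.9]
 [ 542.9 -259.1]]
[[324. 292.]
 [365. 391.]] [[312.  -8.]
 [330. 323.]]
```

Rear fence inner face is at x≈583.5 and the jaw face at ≈500, so the bed centre is ≈(543,-116) with yaw -1.2°. Yellow goes to the slot at (540,-162) and red to (542,-70).

Request:
carry_out:
  commands:
    - [0.01,0.01,0.004,-1.9,0,0]
    - [0.02,0.0,0,0,0,0]
    - [0,0,0,0,0,0]

```text
t: 5.72
ee_pos: [539.4, -160.2, 175.6]
orientation: [1.214, 1.209, -1.225]
ft_force: [-0.1, 0.9, -3.0]
width: 13.9
```

```bash
python3 - <<'E'
from h import *
o,Rm=st(); print(o["ee_pos"],o["qvel"].round(3),np.degrees(np.arctan2(Rm[1,1],Rm[0,1])))
plan([540,-162,122],down(np.radians(-1.2)),step=20)
E
```

```text
[ 539.43615309 -160.21085689  175.56116256] [ 0.01  -0.016 -0.035  0.    -0.002 -0.012] -0.7200897642068568
3 rows from [ 539.4 -160.2  175.6]
[[0.0179,0.0003,0.0006,0.16,0.02,0.16],[0.0179,0.0003,0.0006,0.16,0.02,0.16],[0.0179,0.0002,0.0006,0.16,0.02,0.16]]
```

Request:
carry_out:
  commands:
    - [0.018,0,0.001,0.2,0,0.2]
    - [0.018,0,0.001,0.2,0,0.2]
    - [0.014,0,0,0,0,0]
    - [0,0,0,0,0,0]

```text
t: 6.22
ee_pos: [541.5, -160.9, 125.8]
orientation: [1.219, 1.2, -1.219]
ft_force: [0.0, -0.4, -2.7]
width: 14.2
```

Request:
carry_out:
  commands:
    - [0.004,0,0,0,0,0]
    - [0.002,0,0,0,0,0]
    - [0.0015,0,0,0,0,0]

```text
t: 6.6
ee_pos: [542.9, -161.1, 119.5]
orientation: [1.219, 1.198, -1.217]
ft_force: [-1.1, -2.2, 7.7]
width: 13.7
```

Request:
carry_out:
  commands:
    - [0,-0.0005,0,0,0,0]
    - [0,-0.0005,0,0,0,0]
    - [0,-0.0005,0,0,0,0]
    - [0,-0.0005,0,0,0,0]
    - [-0.04,0,0,0,0,0]
    - [-0.06,0,0,0,0,0]
    - [-0.06,0,0,0,0,0]
  grip: 0

```text
t: 7.48
ee_pos: [537.8, -160.1, 279.9]
orientation: [1.217, 1.206, -1.221]
ft_force: [1.6, -1.0, -0.2]
width: 80.4
```

```bash
python3 - <<'E'
from h import *
W=cam("wrist"); S=cam("side"); o,Rm=st(); print(o["ee_pos"],o["width"])
for n,d in(("w5",W),("s5",S)): np.savez(n+".npz",im=d[0],K=d[1],R=d[2],t=d[3])
plan([405,250,190],down(np.radians(70.5)),step=60)
# red moved? compare side crop
print(np.abs(S[0].astype(int)-ld("s1")[0])[200:260,225:252].mean())
cv2.imwrite("pics/w5.png",np.hstack([cv2.resize(W[0],(440,330)),cv2.resize(S[0][180:400,210:450],(360,330))]))
E
```

```text
[ 541.81152142 -161.32140509  285.50757781] 86.18350177350914
8 rows from [ 541.8 -161.3  285.5]
[[0.0116,-0.0179,-0.0512,-8.91,0.06,-0.04],[0.0117,-0.0097,-0.0534,-8.91,0.06,-0.04],[0.0117,-0.0013,-0.0542,-8.91,0.06,-0.04],[0.0118,0.0071,-0.0538,-8.91,0.06,-0.04],[0.0118,0.0153,-0.052,-8.91,0.06,-0.04],[0.0119,0.0232,-0.049,-8.91,0.06,-0.04],[0.0119,0.0305,-0.0448,-8.91,0.06,-0.04],[0.0119,0.0371,-0.0395,-8.91,0.06,-0.04]]
4.1761316872427985
```

View pics/w5.png

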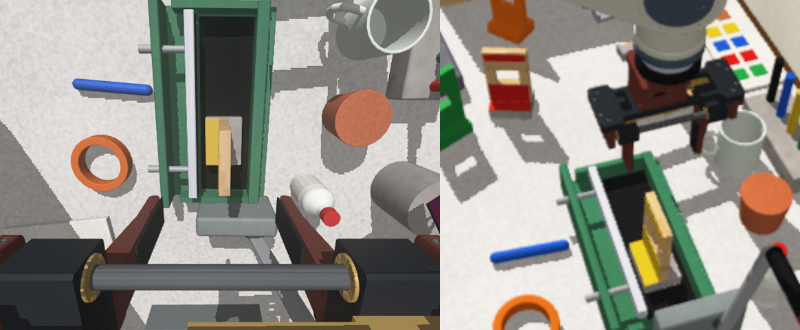

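Yellow stands upright in the bed. Now red.

Request:
carry_out:
  commands:
    - [0.012,-0.018,-0.051,-9,0,0]
    - [0.012,-0.01,-0.053,-9,0,0]
    - [0.012,-0.001,-0.054,-9,0,0]
    - [0.012,0.007,-0.054,-9,0,0]
    - [0.012,0.015,-0.052,-9,0,0]
    - [0.012,0.023,-0.049,-9,0,0]
    - [0.012,0.03,-0.045,-9,0,0]
    - [0.012,0.037,-0.04,-9,0,0]

```text
t: 8.57
ee_pos: [392.9, 253.6, 182.3]
orientation: [0.228, 1.542, -0.233]
ft_force: [0.2, 0.2, -1.0]
width: 88.0
```

Request:
carry_out:
  commands:
    - [0,0,0,0,0,0]

```text
t: 8.7
ee_pos: [390.8, 255.9, 180.9]
orientation: [0.223, 1.544, -0.229]
ft_force: [0.3, 0.0, -0.7]
width: 87.8
```

```bash
python3 - <<'E'
from h import *
W=cam("wrist"); o,Rm=st(); print(o["ee_pos"],o["width"],np.degrees(np.arctan2(Rm[1,1],Rm[0,1])),proj(*W[1:],[(404,250,150),(366.5,263.2,150),(441.5,236.8,150)]).round(0).tolist())
m=cv2.inRange(cv2.cvtColor(W[0],cv2.COLOR_BGR2HSV),(8,60,140),(25,170,255)); m[:,:250]=0;m[:,400:]=0; m[:150]=0; m[390:]=0
n,l,s,c=cv2.connectedComponentsWithStats(m)
for q in s[1:]:
    if q[4]>150: print(q)
strips(*W,150,[(250,150,400,390)],lo=(8,60,140))
plan([404,250,114],down(np.radians(70.5)),step=25)
E
```

```text
[391.55712709 254.67188329 181.35031648] 87.33449620591549 73.33575603031639 [[318.0, 302.0], [322.0, 238.0], [315.0, 360.0]]
[ 306  220   28   86 1614]
[302 336  24  28 498]
px [[305.0, 305.0], [310.0, 234.0], [334.0, 235.0], [329.0, 307.0]] c [385.4 256.5] L [43.9 13.3] edge yaw 159.4
3 rows from [391.6 254.7 181.4]
[[0.0225,-0.0003,0.0041,0.95,0.3,0.02],[0.0225,-0.0002,0.0042,0.95,0.3,0.02],[0.0225,-0.0001,0.0043,0.95,0.3,0.02]]
```

Request:
carry_out:
  commands:
    - [0.022,0,0.0045,1,0.3,0]
    - [0.022,0,0.0045,1,0.3,0]
    - [0.022,-0.001,0.0045,1,0.3,0]
    - [0.001,-0.0005,0.001,0,0,0]

```text
t: 9.25
ee_pos: [408.0, 244.8, 113.6]
orientation: [0.277, 1.552, -0.277]
ft_force: [-0.6, 0.3, 0.3]
width: 88.1
```

```bash
python3 - <<'E'
from h import *
plan([404.5,250,113],down(np.radians(70)),step=25)
E
```

```text
1 rows from [408.  244.8 113.6]
[[0.0005,0.0037,-0.0051,-0.24,0.08,0.01]]
```

Request:
carry_out:
  commands:
    - [0.001,0.0035,-0.005,0,0,0]
    - [0.0006,-0.0005,0,0,0,0]
    - [0.0006,-0.0005,0,0,0,0]
    - [0.0006,-0.0005,0,0,0,0]
    - [0.0006,-0.0005,0,0,0,0]
    - [0.0006,-0.0005,0,0,0,0]
  grip: 1

```text
t: 10.0
ee_pos: [404.9, 247.4, 112.1]
orientation: [0.28, 1.548, -0.276]
ft_force: [0.3, 0.0, -0.5]
width: 31.0
```

```bash
python3 - <<'E'
from h import *
o,Rm=st(); print(o["ee_pos"],o["width"],np.degrees(np.arctan2(Rm[1,1],Rm[0,1])))
plan([404.5,250,113],down(np.radians(70)),step=25)
E
```

```text
[404.93453542 247.44793492 112.06369683] 31.047757418394944 69.66895829784094
1 rows from [404.9 247.4 112.1]
[[-0.0009,0.0022,-0.0013,-0.33,0.25,-0.17]]
```

Request:
carry_out:
  commands:
    - [0,0.002,-0.001,0,0,0]
    - [0,0,0,0,0,0]
    - [0,0,0,0,0,0]
    - [0,0,0,0,0,0]

```text
t: 10.5
ee_pos: [404.7, 249.9, 112.0]
orientation: [0.28, 1.548, -0.276]
ft_force: [0.3, 0.2, -0.4]
width: 14.0
```

```bash
python3 - <<'E'
from h import *
o,Rm=st(); print(o["ee_pos"],o["width"],np.degrees(np.arctan2(Rm[1,1],Rm[0,1])),Rm.round(3).tolist())
p=np.array(o["ee_pos"])+[0,0,150]
plan([542,-70,260],down(np.radians(-1.2)),step=60,p0=p,R0=Rm)
E
```

```text
[404.6881438  249.90498634 111.99833361] 14.025135843368432 69.67460039385567 [[0.005, 0.347, 0.938], [0.001, 0.938, -0.347], [-1.0, 0.003, 0.004]]
8 rows from [404.7 249.9 262. ]
[[0.0003,-0.0315,0.03,8.86,0.01,-0.04],[0.0003,-0.0265,0.0345,8.86,0.01,-0.04],[0.0003,-0.0209,0.0382,8.86,0.01,-0.04],[0.0003,-0.0148,0.0409,8.86,0.01,-0.04],[0.0003,-0.0083,0.0427,8.86,0.01,-0.04],[0.0003,-0.0016,0.0435,8.86,0.01,-0.04],[0.0003,0.0051,0.0432,8.86,0.01,-0.04],[0.0003,0.0117,0.0419,8.86,0.01,-0.04]]
```

Request:
carry_out:
  commands:
    - [-0.05,0,0,0,0,0]
    - [-0.05,0,0,0,0,0]
    - [-0.05,0,0,0,0,0]

```text
t: 10.88
ee_pos: [400.6, 247.7, 260.6]
orientation: [0.273, 1.558, -0.284]
ft_force: [1.1, 0.3, -2.5]
width: 14.1
```

Request:
carry_out:
  commands:
    - [0,-0.032,0.03,9,0,0]
    - [0,-0.027,0.035,9,0,0]
    - [0,-0.021,0.038,9,0,0]
    - [0,-0.015,0.041,9,0,0]
    - [0,-0.008,0.043,9,0,0]
    - [0,-0.002,0.043,9,0,0]
    - [0,0.005,0.043,9,0,0]
    - [0,0.012,0.042,8,0,0]

```text
t: 11.88
ee_pos: [532.0, -82.9, 262.7]
orientation: [1.249, 1.184, -1.255]
ft_force: [-0.3, 0.5, -2.4]
width: 13.4
```

Request:
carry_out:
  commands:
    - [0,0,0,0,0,0]
    - [0,0,0,0,0,0]

```text
t: 12.12
ee_pos: [531.7, -84.6, 261.4]
orientation: [1.252, 1.184, -1.259]
ft_force: [-0.1, -0.0, -1.7]
width: 13.7
```

```bash
python3 - <<'E'
from h import *
o,Rm=st(); print(o["ee_pos"],o["width"],np.degrees(np.arctan2(Rm[1,1],Rm[0,1])),Rm.round(3).tolist())
plan([541,-70,130],down(np.radians(-1.2)),step=22)
E
```

```text
[531.72462953 -84.62521503 261.43674998] 13.722472362116044 -3.5368071307435676 [[-0.006, 0.998, -0.062], [0.0, -0.062, -0.998], [-1.0, -0.006, 0.0]]
7 rows from [531.7 -84.6 261.4]
[[0.0188,0.0013,-0.0022,-0.33,0.0,0.05],[0.0188,0.0013,-0.0022,-0.33,0.0,0.05],[0.0188,0.0013,-0.0022,-0.33,0.0,0.05],[0.0188,0.0013,-0.0021,-0.33,0.0,0.05],[0.0188,0.0013,-0.0021,-0.33,0.0,0.05],[0.0188,0.0013,-0.0021,-0.33,0.0,0.05],[0.0188,0.0013,-0.0021,-0.33,0.0,0.05]]
```

Request:
carry_out:
  commands:
    - [-0.005,0.009,-0.014,-2.2,0,0]
    - [0.02,0,0,0,0,0]
    - [0.03,0,0,0,0,0]
    - [0,0,0,0,0,0]

```text
t: 12.62
ee_pos: [542.6, -64.7, 217.0]
orientation: [1.214, 1.209, -1.219]
ft_force: [0.3, 0.4, -3.0]
width: 14.4
```

```bash
python3 - <<'E'
from h import *
W=cam("wrist"); o,Rm=st(); print(o["ee_pos"],o["width"],np.degrees(np.arctan2(Rm[1,1],Rm[0,1])),Rm.round(3).tolist())
plan([541,-70,130],down(np.radians(-1.2)),step=22)
E
```

```text
[543.71025447 -64.93279436 218.42064136] 14.100322076092967 -0.5171701893265279 [[-0.002, 1.0, -0.009], [0.0, -0.009, -1.0], [-1.0, -0.002, -0.0]]
5 rows from [543.7 -64.9 218.4]
[[0.0177,-0.0005,0.001,0.14,-0.0,0.03],[0.0177,-0.0005,0.001,0.14,-0.0,0.03],[0.0177,-0.0005,0.001,0.14,-0.0,0.03],[0.0177,-0.0005,0.001,0.14,-0.0,0.03],[0.0177,-0.0005,0.001,0.14,-0.0,0.03]]
```

Request:
carry_out:
  commands:
    - [0.02,-0.001,0.001,0.2,0,0]
    - [0.02,-0.001,0.001,0.2,0,0]
    - [0.02,-0.001,0.001,0.2,0,0]
    - [0.02,-0.001,0.001,0.2,0,0]
    - [0.008,0,0,0,0,0]
    - [0,0,0,0,0,0]

```text
t: 13.42
ee_pos: [547.8, -65.8, 138.1]
orientation: [1.224, 1.192, -1.211]
ft_force: [-0.4, -0.2, -2.5]
width: 14.0
```

Request:
carry_out:
  commands:
    - [0.008,-0.007,0.003,-0.8,0,-0.5]
    - [0.004,-0.001,0,0,0,0]
    - [0.002,-0.0005,0,0,0,0]

```text
t: 13.8
ee_pos: [540.3, -68.9, 125.3]
orientation: [1.21, 1.203, -1.204]
ft_force: [0.2, -0.1, -2.8]
width: 13.6
```

```bash
python3 - <<'E'
from h import *
o,Rm=st(); print(o["ee_pos"],o["ft_force"],np.degrees(np.arctan2(Rm[1,1],Rm[0,1])),Rm.round(3).tolist())
E
```

```text
[540.27177117 -68.887826   125.34421199] [ 0.23034058 -0.06382109 -2.81504456] 0.09583531733921144 [[0.007, 1.0, 0.002], [-0.002, 0.002, -1.0], [-1.0, 0.007, 0.002]]
```

Request:
carry_out:
  commands:
    - [0.003,0,0,1.2,0,0]
    - [0.002,0,0,0,0,0]
    - [0.0015,0,0,0,0,0]

```text
t: 14.18
ee_pos: [541.6, -68.6, 121.9]
orientation: [1.229, 1.191, -1.22]
ft_force: [-4.2, 0.6, 14.3]
width: 13.9
```

Request:
carry_out:
  commands:
    - [0,-0.0005,0,0,0,0]
    - [0,-0.0005,0,0,0,0]
    - [0,-0.0005,0,0,0,0]
    - [0,-0.0005,0,0,0,0]
    - [-0.04,0,0,0,0,0]
    - [-0.06,0,0,0,0,0]
    - [-0.06,0,0,0,0,0]
    - [-0.05,0,0,0,0,0]
  grip: 0

```text
t: 15.18
ee_pos: [535.7, -68.1, 333.5]
orientation: [1.227, 1.197, -1.227]
ft_force: [0.5, 0.1, -0.3]
width: 87.2
```

```bash
python3 - <<'E'
from h import *
W=cam("wrist"); S=cam("side"); T=cam("top"); o,Rm=st(); print(o["ee_pos"],o["width"],np.degrees(np.arctan2(Rm[1,1],Rm[0,1])))
for n,d in(("w6",W),("s6",S),("t6",T)): np.savez(n+".npz",im=d[0],K=d[1],R=d[2],t=d[3])
def caps(im,box):
    h=cv2.cvtColor(im,cv2.COLOR_BGR2HSV); m=cv2.inRange(h,(0,150,90),(6,255,255))|cv2.inRange(h,(172,150,90),(180,255,255))
    x0,y0,x1,y1=box; k=np.zeros_like(m); k[y0:y1,x0:x1]=m[y0:y1,x0:x1]
    n,l,s,c=cv2.connectedComponentsWithStats(k); return [(s[i].tolist(),c[i].round(1).tolist()) for i in range(1,n) if s[i,4]>3]
print("side",caps(S[0],(400,320,480,420))); print("top",caps(T[0],(440,170,530,215)))
cv2.imwrite("pics/p6.png",np.hstack([cv2.resize(W[0],(440,330)),cv2.resize(S[0][250:415,310:490],(360,330),interpolation=2)]))
E
```

```text
[537.17495021 -68.26145462 334.20620212] 87.75087824631494 -1.3858773947709664
side [([432, 342, 9, 9, 32], [437.5, 344.8]), ([449, 387, 13, 10, 86], [454.6, 391.8])]
top []
```

View pics/p6.png

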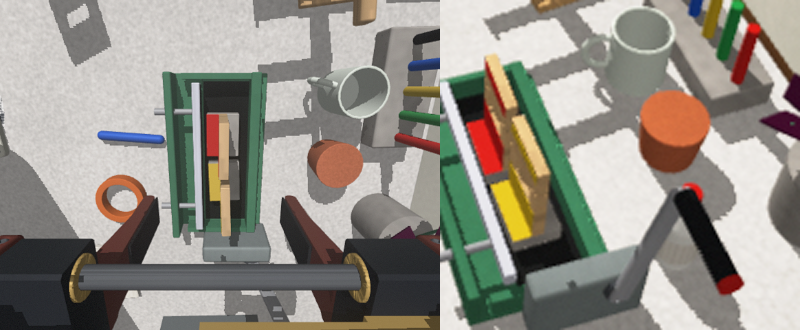

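Both stand in the bed. The handle's middle in the side view is ≈(445,368), so next I triangulate it with the top view.

```bash
python3 - <<'E'
from h import *
S=ld("s6");T=ld("top0")
k=cv2.inRange(T[0],(0,0,0),(60,50,50)); b=np.zeros_like(k); b[185:207,462:515]=k[185:207,462:515]
n,l,s,c=cv2.connectedComponentsWithStats(b); i=1+s[1:,4].argmax(); print(s[i],c[i]); 
k=cv2.inRange(S[0],(0,0,0),(45,45,45)); b=np.zeros_like(k); b[335:400,425:470]=k[335:400,425:470]
n,l,s2,c2=cv2.connectedComponentsWithStats(b); j=1+s2[1:,4].argmax(); print(s2[j],c2[j])
print(T[0][196,465:512].tolist()[::4])
print(onz(*S[1:],[c2[j],(445,369)],256).round(1),onz(*T[1:],c[i],256).round(1),tri(S,c2[j],T,c[i]))
plan([600,-320,360],down(np.radians(-1.2)))
E
```

```text
[469 193  37   8 261] [487.03065134 196.10344828]
[427 345  31  46 539] [441.54730983 367.12059369]
[[97, 97, 96], [32, 29, 31], [25, 20, 23], [7, 15, 15], [13, 11, 12], [7, 5, 3], [12, 12, 11], [15, 8, 6], [5, 9, 7], [8, 2, 3], [3, 3, 49], [84, 88, 112]]
[[ 629.4 -361.3  256. ]
 [ 633.4 -366.5  256. ]] [[ 626.2 -361.8  256. ]] (array([ 627.2, -361.8,  257.8]), np.float64(2.8))
5 rows from [537.2 -68.3 334.2]
[[-0.005,0.0138,0.05,-0.04,0.01,-0.06],[-0.005,0.0138,0.05,-0.04,0.01,-0.06],[-0.0051,0.0137,0.0501,-0.04,0.01,-0.06],[-0.0051,0.0137,0.0501,-0.04,0.01,-0.06],[-0.0051,0.0137,0.0501,-0.04,0.01,-0.06]]
```

```bash
python3 - <<'E'
from h import *
plan([628,-366,320],down(np.radians(-1.2)))
E
```

```text
6 rows from [537.2 -68.3 334.2]
[[0.0025,0.0163,0.0492,-0.03,0.01,-0.05],[0.0025,0.0163,0.0492,-0.03,0.01,-0.05],[0.0025,0.0163,0.0493,-0.03,0.01,-0.05],[0.0024,0.0162,0.0493,-0.03,0.01,-0.05],[0.0024,0.0162,0.0493,-0.03,0.01,-0.05],[0.0024,0.0162,0.0493,-0.03,0.01,-0.05]]
```

Request:
carry_out:
  commands:
    - [0.0025,0.016,0.049,0,0,0]
    - [0.0025,0.016,0.049,0,0,0]
    - [0.0025,0.016,0.049,0,0,0]
    - [0.0025,0.016,0.049,0,0,0]
    - [0.0025,0.016,0.049,0,0,0]
    - [0.0025,0.016,0.049,0,0,0]
    - [0,0,0,0,0,0]
    - [0,0,0,0,0,0]

```text
t: 16.32
ee_pos: [623.1, -369.8, 300.6]
orientation: [1.226, 1.217, -1.232]
ft_force: [-0.0, -0.1, 0.4]
width: 88.0
```

```bash
python3 - <<'E'
from h import *
o,Rm=st(); print(np.degrees(np.arctan2(Rm[1,1],Rm[0,1])))
plan([628,-366,240],down(np.radians(-1.2)),step=30)
E
```

```text
-1.2699424348137187
3 rows from [ 623.1 -369.8  300.6]
[[0.0202,0.0019,-0.0011,-0.02,-0.19,0.28],[0.0202,0.0018,-0.0012,-0.02,-0.19,0.28],[0.0202,0.0017,-0.0012,-0.02,-0.19,0.28]]
```

Request:
carry_out:
  commands:
    - [0.02,0.001,-0.001,0,-0.2,0.3]
    - [0.02,0.001,-0.001,0,-0.2,0.3]
    - [0.017,0.001,-0.001,0,-0.2,0.3]
    - [0,0,0,0,0,0]

```text
t: 16.82
ee_pos: [624.1, -359.8, 240.6]
orientation: [1.223, 1.204, -1.223]
ft_force: [-0.8, 0.1, -0.6]
width: 88.0
```

Request:
carry_out:
  commands:
    - [0,0.0005,0.001,0,0,0]
    - [0,0.0005,0.001,0,0,0]
    - [0,0.0005,0,0,0,0]
    - [0,0,0,0,0,0]
    - [0,0,0,0,0,0]
  grip: 1

```text
t: 17.45
ee_pos: [626.8, -361.3, 243.8]
orientation: [1.222, 1.2, -1.22]
ft_force: [-0.1, 0.5, -0.2]
width: 41.1
```

Request:
carry_out:
  commands:
    - [0,0,0,0,0,0]
    - [0,0,0,0,0,0]
    - [0,0,0,0,0,0]

```text
t: 17.82
ee_pos: [627.4, -361.4, 243.9]
orientation: [1.223, 1.199, -1.219]
ft_force: [2.6, -0.3, -1.8]
width: 21.2
```

The handle is pinched at 21 mm opening. Now the arc rows for the pull.

```bash
cat >> h.py <<'E'
HX,HZ,HY=590.6,62.6,-361.4
def lever(da,n,atarget=None):
    o,Rm=st(); p=np.array(o["ee_pos"]); a=0.2-np.arctan2(p[0]-HX,p[2]-HZ); r=np.hypot(p[0]-HX,p[2]-HZ)
    print("a",a.round(3),"r",r.round(1),"p",p.round(1),"F",np.round(o["ft_force"],1),"yaw",np.degrees(np.arctan2(Rm[1,1],Rm[0,1])).round(2),Rm[:,0].round(3))
    rows=[]; prev=p
    for k in range(n):
        f=0.2-(a+da*(k+1)); q=np.array([HX+185*np.sin(f),HY-0.0215*185*(np.sin(f)-.2),HZ+185*np.cos(f)]); rows.append((Rm.T@(q-prev)/1000).round(4).tolist()); prev=q
    print(str(rows).replace(" ",""))
E
python3 -c "
from h import *
lever(0.065,8)"
```

```text
a -0.0 r 185.0 p [ 627.4 -361.4  243.9] F [ 2.6 -0.3 -1.8] yaw -0.96 [ 0.003 -0.    -1.   ]
[[-0.0021,-0.0118,-0.0001],[-0.0013,-0.012,-0.0001],[-0.0005,-0.012,-0.0001],[0.0003,-0.012,-0.0001],[0.0011,-0.012,-0.0001],[0.0018,-0.0119,-0.0001],[0.0026,-0.0117,-0.0001],[0.0034,-0.0115,-0.0001]]
```

Request:
carry_out:
  commands:
    - [-0.002,-0.012,0,0,0,0]
    - [-0.001,-0.012,0,0,0,0]
    - [-0.0005,-0.012,0,0,0,0]
    - [0.0003,-0.012,0,0,0,0]
    - [0.001,-0.012,0,0,0,0]

```text
t: 18.45
ee_pos: [576.1, -360.3, 249.5]
orientation: [1.231, 1.179, -1.204]
ft_force: [7.0, 0.3, 0.9]
width: 21.2
```

```bash
python3 -c "
from h import *
lever(0.065,8)"
```

```text
a 0.277 r 187.5 p [ 576.1 -360.3  249.5] F [7.  0.3 0.9] yaw -0.96 [ 0.027 -0.004 -1.   ]
[[0.0035,-0.0119,-0.0001],[0.0018,-0.0119,-0.0001],[0.0025,-0.0118,-0.0001],[0.0033,-0.0116,-0.0001],[0.004,-0.0113,-0.0001],[0.0048,-0.011,-0.0001],[0.0055,-0.0107,-0.0001],[0.0062,-0.0103,-0.0001]]
```

Request:
carry_out:
  commands:
    - [0.0035,-0.012,0,0,0,-0.5]
    - [0.002,-0.012,0,0,0,-0.5]
    - [0.0025,-0.012,0,0,0,-0.5]
    - [0.0035,-0.0115,0,0,0,-0.5]
    - [0.004,-0.0115,0,0,0,-0.5]
    - [0.005,-0.011,0,0,0,-0.5]

```text
t: 19.2
ee_pos: [521.3, -359.2, 238.2]
orientation: [1.221, 1.183, -1.217]
ft_force: [8.3, 3.1, 2.8]
width: 21.3
```

```bash
python3 -c "
from h import *
lever(0.065,8)"
```

```text
a 0.576 r 188.8 p [ 521.3 -359.2  238.2] F [8.3 3.1 2.8] yaw -1.03 [ 0.014 -0.011 -1.   ]
[[0.0082,-0.0098,-0.0002],[0.0053,-0.0108,-0.0001],[0.006,-0.0104,-0.0001],[0.0067,-0.01,-0.0001],[0.0073,-0.0095,-0.0001],[0.0079,-0.009,-0.0001],[0.0085,-0.0085,-0.0001],[0.009,-0.0079,-0.0001]]
```

Request:
carry_out:
  commands:
    - [0.008,-0.011,0,0,0,-0.5]
    - [0.0065,-0.0115,0,0,0,-0.5]
    - [0.007,-0.0115,0,0,0,-0.5]
    - [0.0075,-0.011,0,0,0,-0.5]
    - [0.008,-0.011,0,0,0,-0.5]
    - [0.0085,-0.01,0,0,0,-0.5]
    - [0.009,-0.0095,0,0,0,-0.5]
    - [0.009,-0.009,0,0,0,-0.5]

```text
t: 20.2
ee_pos: [459.1, -358.3, 193.2]
orientation: [1.21, 1.184, -1.236]
ft_force: [5.4, 7.3, 11.0]
width: 21.2
```

```bash
python3 -c "
from h import *
lever(0.04,4)"
```

```text
a 0.989 r 185.3 p [ 459.1 -358.3  193.2] F [ 5.4  7.3 11. ] yaw -1.29 [-0.001 -0.02  -1.   ]
[[0.0056,-0.0049,-0.0006],[0.0056,-0.0049,-0.0001],[0.0057,-0.0047,-0.0001],[0.0059,-0.0044,-0.0001]]
```

Request:
carry_out:
  commands:
    - [0.006,-0.006,-0.001,0,0.4,-0.3]
    - [0.006,-0.006,-0.001,0,0.4,-0.3]
    - [0.004,-0.004,0,0,0.3,-0.2]

```text
t: 20.58
ee_pos: [451.6, -358.0, 184.4]
orientation: [1.224, 1.189, -1.226]
ft_force: [5.6, 10.5, 16.9]
width: 21.3
```

```bash
python3 -c "
from h import *
S=cam('side'); cv2.imwrite('pics/s7.png',cv2.resize(S[0][230:430,270:470],(600,600)))
lever(0.02,3)"
```

```text
a 1.051 r 184.8 p [ 451.7 -358.   184.5] F [ 6.1  7.7 13.6] yaw -1.37 [ 0.006 -0.007 -1.   ]
[[0.0027,-0.0026,-0.0004],[0.0028,-0.0024,-0.0],[0.0029,-0.0023,-0.0]]
```

View pics/s7.png

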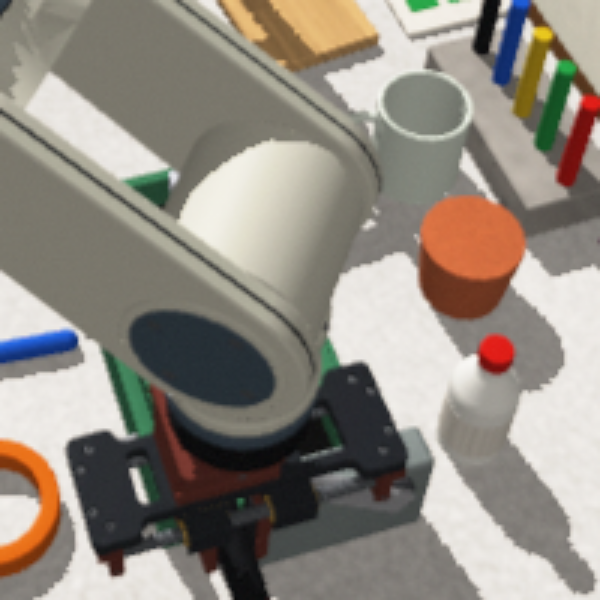

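The pull shows 1.05 rad by arc. I'll press slightly further to be sure, and hold about a second.

Request:
carry_out:
  commands:
    - [0.004,-0.004,0,0,0,-0.2]
    - [0.002,-0.002,0,0,0,0]
    - [0.002,-0.002,0,0,0,0]
    - [0.002,-0.002,0,0,0,0]
    - [0.001,-0.001,0,0,0,0]
    - [0.001,-0.001,0,0,0,0]
    - [0.001,-0.001,0,0,0,0]
    - [0.001,-0.001,0,0,0,0]

```text
t: 21.62
ee_pos: [453.4, -358.0, 185.8]
orientation: [1.232, 1.16, -1.207]
ft_force: [4.4, 2.8, 5.4]
width: 21.5
```

```bash
python3 -c "
from h import *
lever(-0.045,8)"
```

```text
a 1.039 r 184.4 p [ 453.4 -358.   185.8] F [4.4 2.8 5.4] yaw -1.34 [ 0.036 -0.016 -0.999]
[[-0.0063,0.0055,-0.0003],[-0.0056,0.0062,0.0001],[-0.0053,0.0064,0.0001],[-0.005,0.0067,0.0001],[-0.0047,0.0069,0.0001],[-0.0044,0.0071,0.0001],[-0.0041,0.0073,0.0],[-0.0037,0.0074,0.0]]
```

Request:
carry_out:
  commands:
    - [0.006,-0.008,0,0,0.4,-1]
    - [0.006,-0.008,0,0,0.3,-0.8]
    - [0.005,-0.006,0,0,0,-0.3]

```text
t: 22.0
ee_pos: [451.2, -358.6, 183.0]
orientation: [1.241, 1.159, -1.204]
ft_force: [10.3, 15.5, 29.7]
width: 20.9
```

Request:
carry_out:
  commands:
    - [0.004,-0.005,0,0,0,-0.3]
    - [0.004,-0.005,0,0,0,-0.3]
    - [0.004,-0.005,0,0,0,-0.3]
    - [0.004,-0.005,0,0,0,-0.3]

```text
t: 22.5
ee_pos: [451.8, -358.6, 183.2]
orientation: [1.243, 1.137, -1.193]
ft_force: [10.5, 12.3, 20.4]
width: 21.5
```

```bash
python3 -c "
from h import *
lever(-0.045,8)"
```

```text
a 1.056 r 183.9 p [ 451.8 -358.6  183.2] F [10.5 12.3 20.4] yaw -1.54 [ 0.061 -0.021 -0.998]
[[-0.0066,0.0051,-0.0009],[-0.0055,0.0062,0.0001],[-0.0052,0.0065,0.0001],[-0.005,0.0067,0.0001],[-0.0046,0.0069,0.0001],[-0.0043,0.0071,0.0],[-0.004,0.0073,0.0],[-0.0037,0.0075,0.0]]
```

The stop is reached: force rises to 30 N with no further travel, at about 1.05 rad, held about 2 s. Now I ease it back at about 0.35 rad/s.

Request:
carry_out:
  commands:
    - [-0.004,0.003,0,0,0,-0.4]
    - [-0.005,0.005,0,0,0.2,-0.4]
    - [-0.005,0.006,0,0,0.2,-0.4]
    - [-0.005,0.006,0,0,0.2,-0.4]
    - [-0.0045,0.0065,0,0,0.2,-0.4]
    - [-0.0045,0.007,0,0,0.2,-0.4]

```text
t: 23.25
ee_pos: [497.0, -359.3, 218.3]
orientation: [1.242, 1.16, -1.2]
ft_force: [8.4, -2.6, -4.4]
width: 21.3
```

```bash
python3 -c "
from h import *
lever(-0.04,8)"
```

```text
a 0.741 r 181.7 p [ 497.  -359.3  218.3] F [ 8.4 -2.6 -4.4] yaw -1.45 [ 0.043 -0.008 -0.999]
[[-0.0063,0.005,-0.0007],[-0.0031,0.0067,-0.0],[-0.0029,0.0068,-0.0],[-0.0026,0.0069,-0.0],[-0.0023,0.007,-0.0],[-0.002,0.0071,-0.0],[-0.0017,0.0072,-0.0],[-0.0015,0.0073,-0.0]]
```

Request:
carry_out:
  commands:
    - [-0.006,0.005,0,0,0,-0.5]
    - [-0.003,0.0065,0,0,0,-0.5]
    - [-0.003,0.0065,0,0,0,-0.5]
    - [-0.0025,0.007,0,0,0,-0.5]
    - [-0.0025,0.007,0,0,0,-0.5]
    - [-0.002,0.007,0,0,0,-0.5]
    - [-0.002,0.007,0,0,0,-0.5]

```text
t: 24.12
ee_pos: [548.2, -360.8, 239.4]
orientation: [1.214, 1.202, -1.243]
ft_force: [3.5, -1.2, -1.6]
width: 21.7
```

```bash
python3 -c "
from h import *
lever(-0.035,8)"
```

```text
a 0.435 r 181.8 p [ 548.2 -360.8  239.4] F [ 3.5 -1.2 -1.6] yaw -1.43 [-0.015 -0.009 -1.   ]
[[-0.0046,0.0055,-0.0011],[-0.0013,0.0063,-0.0],[-0.001,0.0064,-0.0],[-0.0008,0.0064,-0.0],[-0.0006,0.0064,-0.0],[-0.0004,0.0065,-0.0],[-0.0001,0.0065,-0.0],[0.0001,0.0065,-0.0]]
```

Request:
carry_out:
  commands:
    - [-0.004,0.006,0,0,0,0]
    - [-0.0015,0.0065,0,0,0,0.2]
    - [-0.001,0.0065,0,0,0,0.2]
    - [-0.001,0.0065,0,0,0,0.2]
    - [-0.0006,0.0065,0,0,0,0.2]
    - [-0.0004,0.0065,0,0,0,0.2]

```text
t: 24.88
ee_pos: [588.2, -361.8, 246.0]
orientation: [1.221, 1.192, -1.232]
ft_force: [1.0, -0.9, -2.2]
width: 21.1
```

```bash
python3 -c "
from h import *
lever(-0.03,8)"
```

```text
a 0.213 r 183.4 p [ 588.2 -361.8  246. ] F [ 1.  -0.9 -2.2] yaw -1.43 [-0.001 -0.008 -1.   ]
[[-0.0016,0.0055,-0.0012],[0.0002,0.0055,-0.0],[0.0003,0.0055,-0.0],[0.0005,0.0055,-0.0],[0.0007,0.0055,-0.0],[0.0008,0.0055,-0.0],[0.001,0.0055,-0.0],[0.0012,0.0054,-0.0]]
```

Request:
carry_out:
  commands:
    - [-0.0015,0.0055,0,0,0,0]
    - [0.0002,0.0055,0,0,0,0]
    - [0.0003,0.0055,0,0,0,0]
    - [0.0005,0.0055,0,0,0,0]
    - [0.0007,0.005,0,0,0,0]
    - [0.001,0.004,0,0,0,0]

```text
t: 25.62
ee_pos: [620.7, -362.6, 244.5]
orientation: [1.221, 1.193, -1.233]
ft_force: [-0.2, -1.4, 0.1]
width: 21.3
```

```bash
python3 -c "
from h import *
lever(-0.02,4)"
```

```text
a 0.036 r 184.4 p [ 620.7 -362.6  244.5] F [-0.2 -1.4  0.1] yaw -1.44 [-0.002 -0.008 -1.   ]
[[0.0,0.0037,-0.0014],[0.0007,0.0036,-0.0],[0.0008,0.0036,-0.0],[0.0008,0.0036,-0.0]]
```

Request:
carry_out:
  commands:
    - [0.0005,0.0035,0,0,0,0]
    - [0.0008,0.0035,0,0,0,0]
    - [0.0008,0.003,0,0,0,0]
    - [0.0005,0.003,0,0,0,0]
    - [0,0.002,0,0,0,0]

```text
t: 26.25
ee_pos: [628.4, -362.8, 243.0]
orientation: [1.215, 1.208, -1.245]
ft_force: [-9.9, 0.5, 3.7]
width: 21.2
```

```bash
python3 -c "
from h import *
lever(-0.02,4)"
```

```text
a -0.006 r 184.4 p [ 628.4 -362.8  243. ] F [-9.9  0.5  3.7] yaw -1.47 [-0.02  -0.005 -1.   ]
[[0.0001,0.0037,-0.0014],[0.0008,0.0036,-0.0],[0.0009,0.0036,-0.0],[0.0009,0.0036,-0.0]]
```

Home stop reached (−10 N against it). Release and lift.

Request:
carry_out:
  commands:
    - [0,0,0,0,0,0]
    - [0,0,0,0,0,0]
    - [0,0,0,0,0,0]
    - [0,0,0,0,0,0]
    - [-0.03,0,0,0,0,0.4]
    - [-0.05,0,0,0,0,0.4]
    - [-0.05,0,0,0,0,0.4]
  grip: 0

```text
t: 27.12
ee_pos: [629.4, -360.4, 370.4]
orientation: [1.226, 1.201, -1.231]
ft_force: [1.1, 0.1, 0.2]
width: 86.1
```

```bash
python3 - <<'E'
from h import *
o,Rm=st(); print(np.degrees(np.arctan2(Rm[1,1],Rm[0,1])),Rm[:,0])
plan([550,-140,330],down(np.radians(-1.2)),step=50)
E
```

```text
-1.4590765205048863 [-4.73213977e-03  7.45080128e-04 -9.99988526e-01]
5 rows from [ 629.4 -360.4  370.4]
[[0.0082,-0.017,-0.0437,-0.05,-0.01,0.05],[0.0082,-0.0169,-0.0437,-0.05,-0.01,0.05],[0.0081,-0.0169,-0.0437,-0.05,-0.01,0.05],[0.0081,-0.0169,-0.0437,-0.05,-0.01,0.05],[0.0081,-0.0168,-0.0437,-0.05,-0.01,0.05]]
```

Request:
carry_out:
  commands:
    - [0.01,-0.016,-0.05,0,0,0]
    - [0.01,-0.016,-0.05,0,0,0]
    - [0.01,-0.016,-0.05,0,0,0]
    - [0.01,-0.016,-0.05,0,0,0]
    - [0.005,-0.016,-0.048,0,0,0]
    - [0,0,0,0,0,0]
    - [0,0,0,0,0,0]

```text
t: 28.0
ee_pos: [557.3, -105.2, 330.1]
orientation: [1.23, 1.186, -1.223]
ft_force: [0.2, -0.3, -0.2]
width: 87.6
```

```bash
python3 - <<'E'
from h import *
W=cam("wrist");S=cam("side"); o,Rm=st(); print(o["ee_pos"],np.degrees(np.arctan2(Rm[1,1],Rm[0,1])))
for n,d in(("w8",W),("s8",S)): np.savez(n+".npz",im=d[0],K=d[1],R=d[2],t=d[3])
P=proj(*W[1:],[(548,-30,160),(548,-110,160),(548,-123,160),(548,-203,160)]).round(0); print(P.tolist())
v=W[0].copy()
for p in P: cv2.circle(v,tuple(int(x) for x in p),3,(255,0,255),-1)
cv2.imwrite("pics/w8.png",np.hstack([cv2.resize(v,(520,390)),cv2.resize(S[0][250:415,310:435],(280,390),interpolation=2)]))
E
```

```text
[ 557.37545868 -105.77030083  329.93990832] -1.5629184259257842
[[305.0, 134.0], [308.0, 223.0], [309.0, 236.0], [312.0, 312.0]]
```

View pics/w8.png

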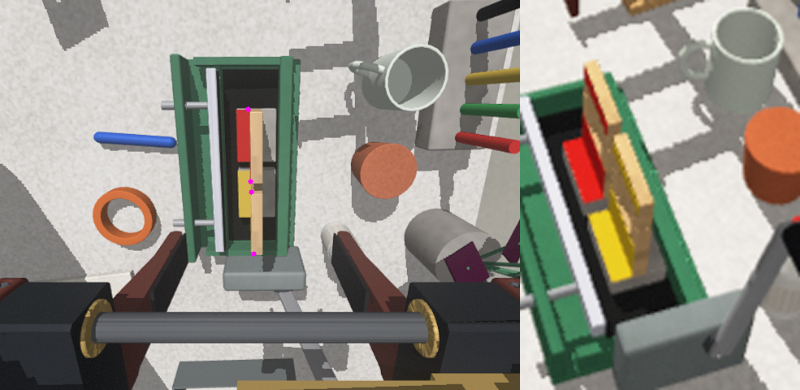

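Both are pressed, upright, near x≈555, and the lever is at home. Now I measure the strips and the hook tips.

```bash
python3 - <<'E'
from h import *
W=ld("w8")
strips(*W,160,[(295,120,345,229),(295,229,345,330)],lo=(8,50,110))
S=ld("s8"); k=cv2.inRange(S[0],(0,0,0),(45,45,45)); b=np.zeros_like(k); b[335:400,425:470]=k[335:400,425:470]
n,l,s2,c2=cv2.connectedComponentsWithStats(b); j=1+s2[1:,4].argmax(); print("handle px",c2[j].round(1))
# hooks in top view and side view: grey strips
T=ld("top0")
for nm,C,bx in(("top",T,(180,185,300,240)),("side",S,(290,145,360,230))):
    h=cv2.cvtColor(C[0],cv2.COLOR_BGR2HSV); x0,y0,x1,y1=bx
    print(nm)
    cv2.imwrite(f"pics/hk_{nm}.png",cv2.resize(C[0][y0:y1,x0:x1],None,fx=5,fy=5,interpolation=2))
a=cv2.imread("pics/hk_top.png"); b=cv2.imread("pics/hk_side.png"); a=cv2.resize(a,(440,202)); H=420; c=np.zeros((425,800,3),np.uint8); c[:202,:440]=a; c[:425,445:795]=b; cv2.imwrite("pics/hk.png",c)
E
```

```text
px [[295.0, 133.0], [323.0, 133.0], [323.0, 228.0], [295.0, 228.0]] c [550. -72.] L [24.3 85.6] edge yaw 88.7
px [[295.0, 229.0], [323.0, 229.0], [323.0, 313.0], [295.0, 313.0]] c [ 546.9 -160. ] L [26.3 88.7] edge yaw 88.7
handle px [441.5 367. ]
top
side
```

View pics/hk.png

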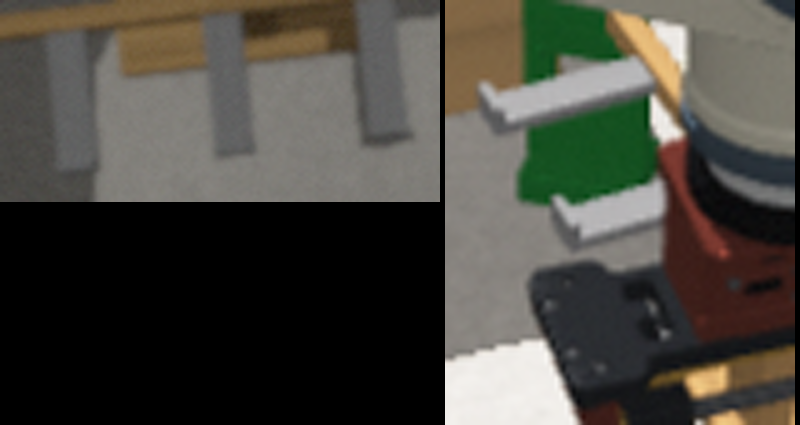

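```bash
python3 - <<'E'
from h import *
T=ld("top0");S=ld("s8")
tt=[(285.3,222.6),(243.8,226.7),(201.3,230.8)]
print("tips@212",onz(*T[1:],tt,212).round(1).tolist()); print("side",onz(*S[1:],[(314,188),(300,165)],212).round(1).tolist())
print(tri(T,tt[2],S,(300,165)),tri(T,tt[1],S,(314,188)))
print("roots",onz(*T[1:],[(240.5,188.8),(198,193.7)],204).round(1).tolist())
plan([555,-71,200],down(np.radians(-1.2)))
E
```

```text
tips@212 [[575.5, 127.1, 212.0], [567.0, 229.0, 212.0], [558.6, 333.0, 212.0]]
side [[574.4, 224.7, 212.0], [566.7, 328.5, 212.0]]
(array([563.3, 332.8, 208.9]), np.float64(8.8)) (array([571.4, 228.6, 208.8]), np.float64(8.1))
roots [[663.1, 237.6, 204.0], [652.4, 342.9, 204.0]]
3 rows from [ 557.4 -105.8  329.9]
[[0.0433,-0.0015,-0.0117,-0.12,0.08,-0.19],[0.0433,-0.0014,-0.0117,-0.12,0.08,-0.19],[0.0433,-0.0012,-0.0116,-0.12,0.08,-0.19]]
```

Request:
carry_out:
  commands:
    - [0.043,-0.001,-0.011,0,0,0]
    - [0.043,-0.001,-0.011,0,0,0]
    - [0.04,-0.001,-0.011,0,0,0]
    - [0,0,0,0,0,0]

```text
t: 28.6
ee_pos: [560.1, -78.0, 202.0]
orientation: [1.236, 1.178, -1.226]
ft_force: [-0.0, -0.9, 0.0]
width: 87.8
```

```bash
python3 - <<'E'
from h import *
plan([555,-70.5,124],down(np.radians(-1.2)),step=25)
E
```

```text
4 rows from [560.1 -78.  202. ]
[[0.0195,-0.0016,-0.0019,-0.19,0.08,-0.21],[0.0195,-0.0015,-0.0019,-0.19,0.08,-0.21],[0.0195,-0.0015,-0.0019,-0.19,0.08,-0.21],[0.0195,-0.0014,-0.0019,-0.19,0.08,-0.21]]
```

Request:
carry_out:
  commands:
    - [0.019,-0.003,-0.002,-0.2,0.1,-0.3]
    - [0.019,-0.003,-0.002,-0.2,0.1,-0.3]
    - [0.019,-0.002,-0.002,-0.2,0.1,-0.3]
    - [0.019,-0.002,-0.002,-0.2,0.1,-0.3]
    - [0,-0.001,0,0,0,0]

```text
t: 29.22
ee_pos: [552.2, -72.0, 124.1]
orientation: [1.224, 1.201, -1.226]
ft_force: [0.6, -0.7, -0.6]
width: 87.8
```

```bash
python3 - <<'E'
from h import *
plan([555,-70.5,122],down(np.radians(-1.2)),step=25)
E
```

```text
1 rows from [552.2 -72.  124.1]
[[0.0021,0.0028,-0.0016,-0.01,-0.03,0.14]]
```

Request:
carry_out:
  commands:
    - [0.0025,0.0025,-0.001,0,0,0]
    - [0.0005,0,0,0,0,0]
    - [0.0005,0,0,0,0,0]
    - [0.0005,0,0,0,0,0]
    - [0.0005,0,0,0,0,0]
  grip: 1

```text
t: 29.85
ee_pos: [556.4, -71.1, 121.1]
orientation: [1.225, 1.199, -1.224]
ft_force: [0.5, 0.4, -0.2]
width: 41.5
```

Request:
carry_out:
  commands:
    - [0,-0.0005,0,0,0,0]
    - [0,-0.0005,0,0,0,0]
    - [0,0,0,0,0,0]
    - [0,0,0,0,0,0]

```text
t: 30.35
ee_pos: [555.2, -71.1, 121.0]
orientation: [1.225, 1.199, -1.224]
ft_force: [-0.4, -0.2, -1.2]
width: 13.5
```

```bash
python3 - <<'E'
from h import *
o,Rm=st(); print(o["ee_pos"],o["width"],o["ft_force"],np.degrees(np.arctan2(Rm[1,1],Rm[0,1])))
p=np.array(o["ee_pos"])+[0,0,120]; 
plan([470,60,255],down(np.radians(4.65)),p0=p,R0=Rm,step=50)
E
```

```text
[555.21139825 -71.10748489 121.03875374] 13.49802783091967 [-0.35513395 -0.165197   -1.19739859] -1.203378855243623
4 rows from [555.2 -71.1 241. ]
[[-0.0035,-0.022,-0.0323,-1.46,-0.0,-0.01],[-0.0035,-0.0212,-0.0329,-1.46,-0.0,-0.01],[-0.0035,-0.0203,-0.0334,-1.46,-0.0,-0.01],[-0.0035,-0.0194,-0.0339,-1.46,-0.0,-0.01]]
```

Request:
carry_out:
  commands:
    - [-0.03,0,0,0,0,0]
    - [-0.045,0,0,0,0,0]
    - [-0.045,0,0,0,0,0]
    - [-0.0035,-0.022,-0.032,-1.5,0,0]
    - [-0.0035,-0.021,-0.033,-1.5,0,0]
    - [-0.0035,-0.02,-0.033,-1.5,0,0]
    - [-0.0035,-0.019,-0.034,-1.5,0,0]
    - [0,0,0,0,0,0]

```text
t: 31.35
ee_pos: [465.3, 62.6, 256.6]
orientation: [1.144, 1.254, -1.15]
ft_force: [-0.1, -0.3, -3.2]
width: 14.0
```

```bash
python3 - <<'E'
from h import *
W=cam("wrist");o,Rm=st(); print(o["ee_pos"],np.degrees(np.arctan2(Rm[1,1],Rm[0,1])),o["width"],Rm[:,0])
np.savez("w9.npz",im=W[0],K=W[1],R=W[2],t=W[3])
print(proj(*W[1:],[(576,127,212),(568,229,212),(560,333,212)]).round(0).tolist())
cv2.imwrite("pics/w9.png",W[0])
E
```

```text
[466.14110203  61.82712169 256.56477784] 4.8344393553034095 13.695026281520033 [-0.00555716  0.00103829 -0.99998402]
[[528.0, 179.0], [568.0, -38.0], [625.0, -357.0]]
```

View pics/w9.png

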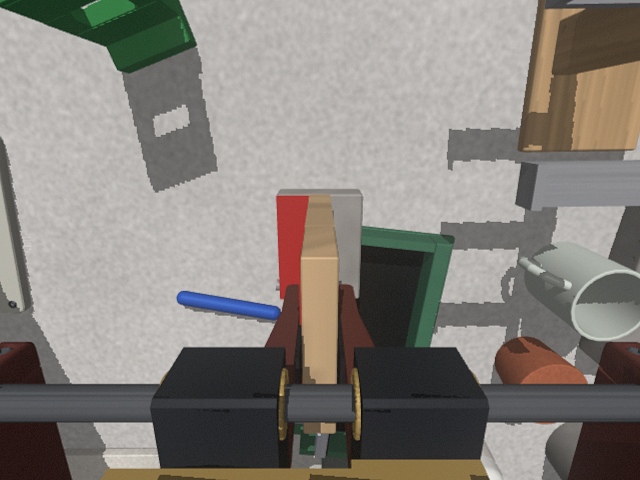

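Hook 1's upturned tip has its top edge at about (537,163)–(530,208) in the wrist frame. I'll turn that into a position and check it against the 26 mm width.

```bash
python3 - <<'E'
from h import *
W=ld("w9")
im=W[0][140:230,500:640]; cv2.imwrite("pics/_.png",im)
g=cv2.cvtColor(W[0],cv2.COLOR_BGR2GRAY)
for c in (523,527,545,580,620): print("col",c,[(r,int(g[r,c])) for r in range(155,216,2) if abs(int(g[r+2,c])-int(g[r,c]))>18])
for r in (170,186,200): print("row",r,[(c,int(g[r,c])) for c in range(505,560) if abs(int(g[r,c+1])-int(g[r,c]))>7])
for z in (214,204): print(z,onz(*W[1:],[(537,163),(530,208),(533.5,185.5),(620,162),(620,207)],z)[:,:2].round(1).tolist())
print(onz(*W[1:],[(517,165),(520,208)],196)[:,:2].round(1).tolist())
E
```

```text
col 523 [(161, 110), (205, 73), (207, 101), (213, 192)]
col 527 [(161, 115), (207, 70), (209, 89)]
col 545 [(205, 140)]
col 580 [(159, 101), (205, 137)]
col 620 [(159, 104), (205, 145)]
row 170 [(518, 183), (519, 167), (520, 84), (536, 74), (537, 104)]
row 186 [(516, 186), (517, 164), (533, 71), (534, 92)]
row 200 [(512, 180), (514, 186), (515, 144), (531, 71), (532, 107)]
214 [[577.2, 136.1], [579.9, 111.2], [578.6, 123.9], [622.0, 140.5], [630.3, 116.2]]
204 [[583.1, 135.7], [585.9, 109.5], [584.4, 122.8], [630.0, 140.3], [638.7, 114.7]]
[[576.2, 133.1], [584.5, 107.7]]
```

Hook 1's tip is at (578,125): the width measures 25 mm against 26, and the top view agrees. Rack yaw is ≈5.3°. Pre-hang pose is TCP (538,121,227).

```bash
python3 - <<'E'
from h import *
plan([538,121.3,228],down(np.radians(5.3)),step=35)
E
```

```text
3 rows from [466.1  61.8 256.6]
[[0.0094,0.0256,-0.0177,-0.16,-0.03,0.1],[0.0094,0.0256,-0.0177,-0.16,-0.03,0.1],[0.0095,0.0257,-0.0176,-0.16,-0.03,0.1]]
```

Request:
carry_out:
  commands:
    - [0.009,0.025,-0.018,-0.1,0,0.1]
    - [0.009,0.025,-0.018,-0.1,0,0.1]
    - [0.009,0.022,-0.017,-0.1,0,0.1]
    - [0,0,0,0,0,0]
    - [0,0,0,0,0,0]

```text
t: 32.02
ee_pos: [536.8, 118.3, 227.0]
orientation: [1.145, 1.249, -1.147]
ft_force: [0.2, -0.8, -2.6]
width: 13.9
```

```bash
python3 - <<'E'
from h import *
o,Rm=st(); print(o["ee_pos"],np.degrees(np.arctan2(Rm[1,1],Rm[0,1])),Rm[:,0].round(4),o["qvel"].round(3))
plan([538,121.3,227.5],down(np.radians(5.3)),step=35)
W=cam("wrist"); S=cam("side"); np.savez("w10.npz",im=W[0],K=W[1],R=W[2],t=W[3])
P=proj(*W[1:],[(577.2-1.2,125+13,214),(578+1.2,125-13,214),(567.1,242.5,214),(569.5,216.7,214)]).round(0); print(P.tolist())
v=W[0].copy()
for p in P: cv2.circle(v,tuple(int(x) for x in p),2,(255,0,255),-1)
cv2.imwrite("pics/w10.png",np.hstack([cv2.resize(v,(440,330)),cv2.resize(S[0][130:295,240:420],(360,330),interpolation=2)]))
E
```

```text
[536.77647967 118.33654037 227.03237594] 4.893927268312457 [-1.4e-03 -6.0e-04 -1.0e+00] [-0.006  0.012 -0.007 -0.001 -0.004 -0.002]
1 rows from [536.8 118.3 227. ]
[[-0.0005,0.0015,-0.0028,-0.41,0.03,0.08]]
[[401.0, 263.0], [399.0, 309.0], [418.0, 31.0], [414.0, 97.0]]
```

View pics/w10.png

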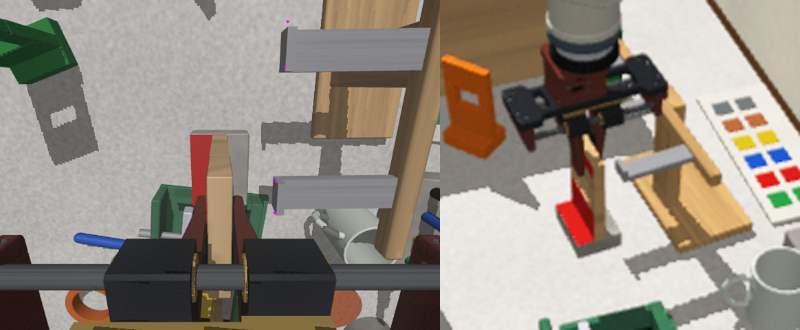

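Hook 1 matches its projected corners. In to 50 mm from the rail.

```bash
python3 - <<'E'
from h import *
plan([623.8,129,227.5],down(np.radians(5.3)),step=16)
E
```

```text
6 rows from [536.7 118.4 227.4]
[[-0.0,0.0146,-0.0005,-0.07,0.0,0.01],[-0.0,0.0146,-0.0005,-0.07,0.0,0.01],[-0.0,0.0146,-0.0005,-0.07,0.0,0.01],[-0.0,0.0146,-0.0005,-0.07,0.0,0.01],[-0.0,0.0146,-0.0005,-0.07,0.0,0.01],[-0.0,0.0146,-0.0004,-0.07,0.0,0.01]]
```

Request:
carry_out:
  commands:
    - [0,0.0145,-0.001,-0.1,0,0]
    - [0,0.0145,-0.001,-0.1,0,0]
    - [0,0.0145,-0.001,-0.1,0,0]

```text
t: 32.5
ee_pos: [582.1, 124.5, 228.5]
orientation: [1.143, 1.249, -1.142]
ft_force: [0.2, -0.2, -2.6]
width: 13.7
```

```bash
python3 - <<'E'
from h import *
o,Rm=st(); print(o["ft_force"],np.degrees(np.arctan2(Rm[1,1],Rm[0,1])),Rm[:,0].round(3))
plan([623.8,129,227.5],down(np.radians(5.3)),step=16)
E
```

```text
[ 0.19895565 -0.16989036 -2.60882015] 5.134716781823915 [ 0.001 -0.    -1.   ]
3 rows from [582.1 124.5 228.5]
[[0.0004,0.014,-0.0003,-0.06,0.01,-0.02],[0.0004,0.014,-0.0003,-0.06,0.01,-0.02],[0.0003,0.014,-0.0002,-0.06,0.01,-0.02]]
```

Request:
carry_out:
  commands:
    - [0.0003,0.014,0,0,0,0]
    - [0.0003,0.014,0,0,0,0]
    - [0.0003,0.012,0,0,0,0]
    - [0,0,0,0,0,0]

```text
t: 33.0
ee_pos: [626.4, 128.5, 227.1]
orientation: [1.143, 1.249, -1.142]
ft_force: [0.7, -0.7, -3.1]
width: 13.7
```

Clean insertion. Now I lower to contact, expected near z≈209.

Request:
carry_out:
  commands:
    - [0.008,-0.002,0,0,0,0]
    - [0.005,-0.0005,0,0,0,0]
    - [0.002,-0.0005,0,0,0,0]

```text
t: 33.38
ee_pos: [621.9, 128.1, 210.7]
orientation: [1.142, 1.25, -1.143]
ft_force: [0.6, -0.1, -3.6]
width: 13.7
```

Request:
carry_out:
  commands:
    - [0.0015,0,0,0,0,0]
    - [0.0015,0,0,0,0,0]

```text
t: 33.62
ee_pos: [621.5, 128.1, 209.0]
orientation: [1.142, 1.25, -1.143]
ft_force: [-5.7, -2.3, 14.3]
width: 14.0
```

Request:
carry_out:
  commands:
    - [-0.0006,0,0,0,0,0]
    - [0,0,0,0,0,0]

```text
t: 33.88
ee_pos: [621.8, 128.1, 210.2]
orientation: [1.143, 1.25, -1.142]
ft_force: [-0.8, -0.6, -1.9]
width: 14.1
```

Request:
carry_out:
  commands:
    - [0,0,0,0,0,0]
    - [0,0,0,0,0,0]
    - [0,0,0,0,0,0]
  grip: 0.64

```text
t: 34.25
ee_pos: [622.6, 128.3, 210.9]
orientation: [1.144, 1.248, -1.141]
ft_force: [-0.1, -0.1, 0.4]
width: 31.5
```

Request:
carry_out:
  commands:
    - [-0.015,0.0003,0,0,0,0]
    - [-0.015,0.0005,0,0,0,0]
    - [-0.015,0.0005,0,0,0,0]

```text
t: 34.62
ee_pos: [623.7, 128.4, 258.4]
orientation: [1.144, 1.249, -1.142]
ft_force: [0.7, -0.1, -0.7]
width: 31.6
```

Request:
carry_out:
  commands:
    - [-0.03,0,0,0,0,0]
    - [-0.03,0,0,0,0,0]
    - [0,0,0,0,0,0]
  grip: 0

```text
t: 35.0
ee_pos: [624.8, 128.6, 324.9]
orientation: [1.147, 1.245, -1.137]
ft_force: [0.2, -0.4, -0.4]
width: 58.1
```

```bash
python3 - <<'E'
from h import *
W=cam("wrist"); S=cam("side");T=cam("top"); o,Rm=st(); print(o["ee_pos"],o["ft_force"])
for n,d in(("w11",W),("s11",S),("t11",T)): np.savez(n+".npz",im=d[0],K=d[1],R=d[2],t=d[3])
h=cv2.cvtColor(S[0],cv2.COLOR_BGR2HSV); m=cv2.inRange(h,(0,150,60),(6,255,255))|cv2.inRange(h,(172,150,60),(180,255,255))
m[:, :270]=0; m[:,400:]=0; m[:140]=0;m[330:]=0
n,l,s,c=cv2.connectedComponentsWithStats(m); print([(s[i].tolist()) for i in range(1,n) if s[i,4]>8])
c0=(623,129)
print("expected face corners side",proj(*S[1:],[(c0[0]-7-3.7*(1 if e<0 else -1)*1,c0[1]+e,z) for z in (248,98) for e in(-40,40)]).round(0).tolist())
plan([555,-163,240],down(np.radians(-1.2)),step=55)
E
```

```text
[622.75894294 128.22501487 320.57690813] [0.10171532 0.08306313 0.02992398]
[[337, 192, 12, 21, 62], [329, 219, 19, 28, 326]]
expected face corners side [[346.0, 208.0], [338.0, 187.0], [344.0, 251.0], [337.0, 230.0]]
6 rows from [622.8 128.2 320.6]
[[0.0134,-0.0156,0.0473,1.06,0.0,-0.0],[0.0134,-0.0147,0.0476,1.06,0.0,-0.0],[0.0134,-0.0138,0.0479,1.06,0.0,-0.0],[0.0134,-0.013,0.0481,1.06,0.0,-0.0],[0.0134,-0.0121,0.0483,1.06,0.0,-0.0],[0.0134,-0.0112,0.0486,1.06,0.0,-0.0]]
```

Red is hanging where expected in the side view. Now yellow.

Request:
carry_out:
  commands:
    - [0.012,-0.015,0.047,1,0,0]
    - [0.013,-0.014,0.047,1,0,0]
    - [0.013,-0.014,0.048,1,0,0]
    - [0.013,-0.013,0.048,1,0,0]
    - [0.013,-0.012,0.048,1,0,0]
    - [0.013,-0.011,0.049,1,0,0]
    - [0,0,0,0,0,0]

```text
t: 36.02
ee_pos: [549.1, -168.7, 230.7]
orientation: [1.215, 1.215, -1.231]
ft_force: [-0.3, 0.0, -0.2]
width: 87.8
```

```bash
python3 - <<'E'
from h import *
W=cam("wrist"); np.savez("w12.npz",im=W[0],K=W[1],R=W[2],t=W[3]); o,Rm=st(); print(o["ee_pos"],np.degrees(np.arctan2(Rm[1,1],Rm[0,1])))
print(proj(*W[1:],[(555,-123,160),(555,-203,160)]).round(0).tolist())
h=cv2.cvtColor(W[0],cv2.COLOR_BGR2HSV); m=cv2.inRange(h,(8,50,140),(25,170,255)); m[:,:250]=0;m[:,400:]=0
n,l,s,c=cv2.connectedComponentsWithStats(m); print([(s[i].tolist(),c[i].round(0)) for i in range(1,n) if s[i,4]>100])
plan([555,-163,124],down(np.radians(-1.2)),step=22)
E
```

```text
[ 549.76298922 -167.40842128  231.15301253] -0.8185061522926022
[[330.0, 187.0], [331.0, 301.0]]
[([298, 169, 43, 135, 4408], array([321., 226.])), ([291, 468, 109, 11, 1108], array([346., 473.]))]
5 rows from [ 549.8 -167.4  231.2]
[[0.0214,0.0014,-0.0008,0.08,-0.03,0.17],[0.0214,0.0013,-0.0008,0.08,-0.03,0.17],[0.0214,0.0012,-0.0009,0.08,-0.03,0.17],[0.0214,0.0012,-0.0009,0.08,-0.03,0.17],[0.0214,0.0011,-0.0009,0.08,-0.03,0.17]]
```

Request:
carry_out:
  commands:
    - [0.021,0,-0.001,0,0,0.2]
    - [0.021,0,-0.001,0,0,0.2]
    - [0.021,0,-0.001,0,0,0.2]
    - [0.021,0,-0.001,0,0,0.2]
    - [0.02,0,0,0,0,0.2]
    - [0,0,0,0,0,0]

```text
t: 36.83
ee_pos: [550.1, -154.7, 123.0]
orientation: [1.219, 1.209, -1.211]
ft_force: [0.4, 0.5, 0.5]
width: 87.7
```

```bash
python3 - <<'E'
from h import *
plan([555,-164,122],down(np.radians(-1.2)),step=25)
E
```

```text
1 rows from [ 550.1 -154.7  123. ]
[[0.0009,0.005,0.0092,0.8,-0.32,-0.05]]
```

Request:
carry_out:
  commands:
    - [0.001,0.005,0.009,0.8,-0.3,0]
    - [0.0005,0,0.001,0,0,0]
    - [0,0,0,0,0,0]
    - [0,0,0,0,0,0]
    - [0,0,0,0,0,0]
  grip: 1

```text
t: 37.45
ee_pos: [557.5, -164.9, 124.1]
orientation: [1.226, 1.195, -1.221]
ft_force: [-0.3, -0.9, -0.4]
width: 41.1
```

```bash
python3 - <<'E'
from h import *
plan([555,-164,122],down(np.radians(-1.2)),step=25)
E
```

```text
1 rows from [ 557.5 -164.9  124.1]
[[0.0021,-0.0025,-0.0008,0.02,0.06,-0.28]]
```

Request:
carry_out:
  commands:
    - [0.0025,-0.0025,-0.0008,0,0,-0.3]
    - [0.0005,0,0,0,0,0]
    - [0,0,0,0,0,0]
    - [0,0,0,0,0,0]

```text
t: 37.95
ee_pos: [554.6, -163.9, 120.9]
orientation: [1.223, 1.199, -1.226]
ft_force: [-0.0, 0.3, 0.8]
width: 13.6
```

```bash
python3 - <<'E'
from h import *
o,Rm=st(); print(o["ee_pos"],o["width"],o["ft_force"],np.degrees(np.arctan2(Rm[1,1],Rm[0,1])),Rm[:,0].round(3))
p=np.array(o["ee_pos"])+[0,0,170]; 
print("a");plan([480,60,295],down(np.radians(5.5)),p0=p,R0=Rm,step=55)
print("b");plan([528,223,240],down(np.radians(5.5)),p0=np.array([480,60,295]),R0=down(np.radians(5.5)),step=50)
E
```

```text
[ 554.60072539 -163.94693182  120.92121311] 13.622562116299173 [-0.01132233  0.33204848  0.82436813] -1.1863844592750858 [-0.001 -0.001 -1.   ]
a
5 rows from [ 554.6 -163.9  290.9]
[[-0.0008,-0.0158,-0.0445,-1.34,0.01,0.01],[-0.0008,-0.0148,-0.0448,-1.34,0.01,0.01],[-0.0008,-0.0138,-0.0452,-1.34,0.01,0.01],[-0.0008,-0.0127,-0.0455,-1.34,0.01,0.01],[-0.0008,-0.0116,-0.0458,-1.34,0.01,0.01]]
b
4 rows from [480  60 295]
[[0.0138,0.0159,-0.0394,0.0,0.0,0.0],[0.0138,0.0159,-0.0394,0.0,0.0,0.0],[0.0138,0.0159,-0.0394,0.0,0.0,0.0],[0.0138,0.0159,-0.0394,0.0,0.0,0.0]]
```

Request:
carry_out:
  commands:
    - [-0.03,0,0,0,0,0]
    - [-0.045,0,0,0,0,0]
    - [-0.045,0,0,0,0,0]
    - [-0.045,0,0,0,0,0]

```text
t: 38.45
ee_pos: [550.9, -162.6, 283.9]
orientation: [1.22, 1.212, -1.234]
ft_force: [0.3, 0.3, -2.9]
width: 14.1
```

Request:
carry_out:
  commands:
    - [0,-0.016,-0.044,-1.3,0,0]
    - [0,-0.015,-0.045,-1.3,0,0]
    - [0,-0.014,-0.045,-1.3,0,0]
    - [0,-0.013,-0.045,-1.3,0,0]
    - [0,-0.012,-0.046,-1.3,0,0]
    - [0,0,0,0,0,0]

```text
t: 39.2
ee_pos: [473.2, 65.9, 287.2]
orientation: [1.137, 1.261, -1.146]
ft_force: [0.2, -0.5, -2.8]
width: 13.7
```

```bash
python3 - <<'E'
from h import *
plan([529,223,227],down(np.radians(5.5)),step=50)
E
```

```text
4 rows from [473.2  65.9 287.2]
[[0.015,0.0177,-0.0377,-0.03,-0.04,0.14],[0.015,0.0177,-0.0377,-0.03,-0.04,0.14],[0.015,0.0177,-0.0378,-0.03,-0.04,0.14],[0.015,0.0177,-0.0378,-0.03,-0.04,0.14]]
```

Request:
carry_out:
  commands:
    - [0.014,0.017,-0.038,0,0,0.1]
    - [0.014,0.017,-0.038,0,0,0.1]
    - [0.014,0.017,-0.038,0,0,0.1]
    - [0.014,0.015,-0.037,0,0,0.1]
    - [0,0,0,0,0,0]
    - [0,0,0,0,0,0]

```text
t: 39.95
ee_pos: [527.0, 222.7, 227.5]
orientation: [1.139, 1.253, -1.145]
ft_force: [-0.2, -0.5, -2.6]
width: 14.1
```

```bash
python3 - <<'E'
from h import *
W=cam("wrist"); np.savez("w13.npz",im=W[0],K=W[1],R=W[2],t=W[3])
o,Rm=st(); print(o["ee_pos"],np.degrees(np.arctan2(Rm[1,1],Rm[0,1])),Rm[:,0].round(3))
print("hook2 tip edge expected",proj(*W[1:],[(567.8,240,214),(570.2,214,214)]).round(0).tolist())
g=cv2.cvtColor(W[0],cv2.COLOR_BGR2GRAY)
for c in (425,450,480,510): print(c,[(r,int(g[r,c])) for r in range(200,340) if abs(int(g[r+1,c])-int(g[r,c]))>12])
for r in (275,290): print("row",r,[(c,int(g[r,c])) for c in range(370,440) if abs(int(g[r,c+1])-int(g[r,c]))>10])
plan([529,223,227],down(np.radians(5.5)),step=50)
E
```

```text
[526.9859923  222.58979901 227.57083634] 5.193423514732454 [-0.004 -0.001 -1.   ]
hook2 tip edge expected [[403.0, 268.0], [400.0, 313.0]]
425 [(255, 164), (310, 127), (311, 114)]
450 [(202, 161), (203, 144), (309, 121), (310, 107)]
480 [(238, 67), (254, 80), (255, 95), (303, 127)]
510 [(254, 66), (255, 92), (302, 128), (303, 142)]
row 275 [(375, 173), (376, 144), (394, 102), (395, 91), (401, 66), (402, 79), (403, 117)]
row 290 [(374, 182), (375, 163), (394, 97), (400, 66), (401, 80)]
1 rows from [527.  222.6 227.6]
[[0.0006,0.002,-0.0002,-0.31,0.04,0.22]]
```

```bash
python3 - <<'E'
from h import *
W=ld("w13")
print(onz(*W[1:],[(480,255),(480,303.5),(510,255),(510,303),(425,256),(425,310.5),(450,309.5)],204)[:,:2].round(1).tolist())
plan([614.8,231.4,227.5],down(np.radians(5.5)),step=15)
E
```

```text
[[610.3, 247.5], [616.8, 219.1], [626.3, 248.9], [633.4, 221.0], [581.1, 244.2], [587.0, 211.9], [600.9, 213.8]]
6 rows from [527.  222.6 227.6]
[[-0.0,0.0147,-0.0001,-0.05,0.01,0.04],[-0.0,0.0147,-0.0001,-0.05,0.01,0.04],[-0.0,0.0147,-0.0001,-0.05,0.01,0.04],[-0.0,0.0147,-0.0001,-0.05,0.01,0.04],[-0.0,0.0147,-0.0001,-0.05,0.01,0.04],[0.0,0.0147,-0.0001,-0.05,0.01,0.04]]
```

Hook 2's bar centre is at about (615,232), as planned. Inserting.

Request:
carry_out:
  commands:
    - [0,0.0145,-0.0005,0,0,0]
    - [0,0.0145,-0.0005,0,0,0]
    - [0,0.0145,-0.0005,0,0,0]

```text
t: 40.38
ee_pos: [573.2, 226.0, 228.9]
orientation: [1.143, 1.25, -1.146]
ft_force: [0.1, -0.6, -2.7]
width: 13.6
```

```bash
python3 - <<'E'
from h import *
o,Rm=st(); print(o["ft_force"],np.degrees(np.arctan2(Rm[1,1],Rm[0,1])),Rm[:,0].round(3))
plan([614.8,231.8,227.5],down(np.radians(5.5)),step=15)
E
```

```text
[ 0.06604844 -0.60355489 -2.73275232] 5.054019178067307 [-0.002 -0.001 -1.   ]
3 rows from [573.2 226.  228.9]
[[0.0004,0.014,-0.0007,-0.15,0.01,0.03],[0.0004,0.014,-0.0007,-0.15,0.01,0.03],[0.0004,0.014,-0.0006,-0.15,0.01,0.03]]
```

Request:
carry_out:
  commands:
    - [0.0004,0.014,-0.001,-0.15,0,0]
    - [0.0004,0.014,-0.001,-0.15,0,0]
    - [0.0004,0.012,-0.0005,-0.1,0,0]
    - [0,0,0,0,0,0]

```text
t: 40.88
ee_pos: [617.3, 232.4, 227.1]
orientation: [1.138, 1.253, -1.14]
ft_force: [0.2, 0.2, -2.4]
width: 13.9
```

Request:
carry_out:
  commands:
    - [0.008,-0.0015,0,0,0,0]
    - [0.005,-0.0005,0,0,0,0]
    - [0.002,-0.0005,0,0,0,0]

```text
t: 41.25
ee_pos: [613.4, 232.1, 210.7]
orientation: [1.137, 1.254, -1.141]
ft_force: [0.9, 0.4, -3.2]
width: 13.8
```

Request:
carry_out:
  commands:
    - [0.0015,0,0,0,0,0]
    - [0.001,0,0,0,0,0]

```text
t: 41.5
ee_pos: [613.1, 232.1, 209.0]
orientation: [1.137, 1.254, -1.141]
ft_force: [-3.9, -0.4, 8.0]
width: 13.8
```

Request:
carry_out:
  commands:
    - [-0.0004,0,0,0,0,0]
    - [0,0,0,0,0,0]

```text
t: 41.75
ee_pos: [613.3, 232.1, 209.7]
orientation: [1.137, 1.254, -1.14]
ft_force: [0.4, -0.5, -2.0]
width: 14.0
```

Request:
carry_out:
  commands:
    - [0,0,0,0,0,0]
    - [0,0,0,0,0,0]
    - [0,0,0,0,0,0]
  grip: 0.64

```text
t: 42.12
ee_pos: [614.1, 232.5, 210.6]
orientation: [1.139, 1.253, -1.139]
ft_force: [-0.7, 0.6, -1.1]
width: 31.5
```

Request:
carry_out:
  commands:
    - [-0.015,0.0003,0,0,0,0]
    - [-0.015,0.0005,0,0,0,0]
    - [-0.015,0.0005,0,0,0,0]

```text
t: 42.5
ee_pos: [615.3, 232.6, 258.1]
orientation: [1.138, 1.253, -1.139]
ft_force: [0.0, -0.2, 0.2]
width: 31.5
```

Request:
carry_out:
  commands:
    - [-0.04,0,0,0,0,0]
    - [-0.04,0,0,0,0,0]
    - [-0.02,-0.05,0,0,0,0]
    - [0,-0.06,0,0,0,0]
    - [0,-0.06,0,0,0,0]
    - [0,-0.05,0,0,0,0]
    - [0,0,0,0,0,0]
  grip: 0

```text
t: 43.38
ee_pos: [392.3, 211.4, 370.1]
orientation: [1.149, 1.247, -1.128]
ft_force: [-0.2, -0.4, 0.4]
width: 88.0
```

```bash
python3 - <<'E'
from h import *
S=cam("side");T=cam("top");W=cam("wrist"); o,Rm=st(); print(o["ee_pos"],o["ft_force"])
np.savez("s14.npz",im=S[0],K=S[1],R=S[2],t=S[3])
cv2.imwrite("pics/end.png",np.vstack([np.hstack([cv2.resize(S[0][120:285,260:420],(400,412),interpolation=2),cv2.resize(T[0][150:300,180:330],(400,412),interpolation=2)]),cv2.copyMakeBorder(cv2.resize(S[0],(240,180)),0,0,0,560,0)]))
E
```

```text
[395.77467014 212.07877092 369.71561517] [ 0.03107532  0.74411192 -0.58066655]
```

View pics/end.png

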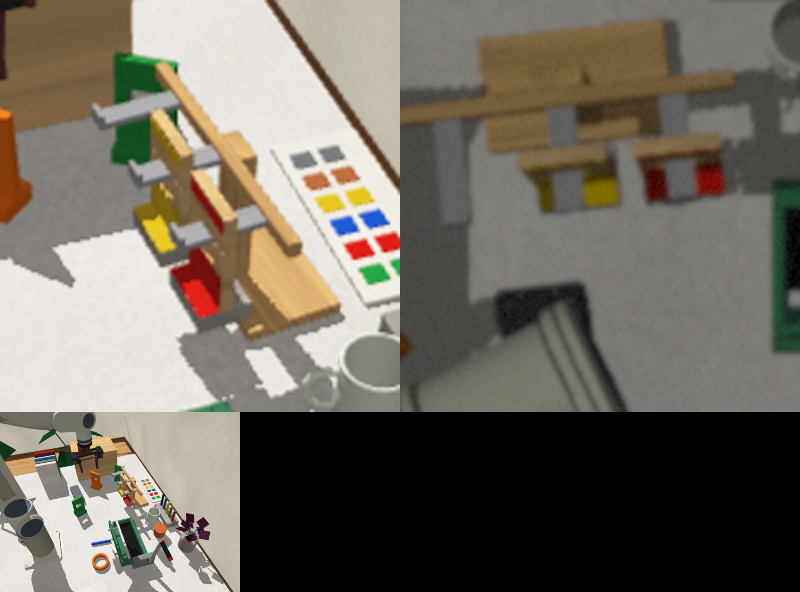

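Both samples hang on hooks 1 and 2 with coloured faces outward. The press is empty and the lever is at home. I'll check swing and the lever numerically over time.

Request:
carry_out:
  commands:
    - [0,0,0,0,0,0]
    - [0,0,0,0,0,0]

```text
t: 43.78
ee_pos: [397.8, 212.4, 369.7]
orientation: [1.15, 1.246, -1.13]
ft_force: [-0.7, -0.3, 0.2]
width: 87.8
```

```bash
cat > sw.py <<'E'
from h import *
def cen(im):
    h=cv2.cvtColor(im,cv2.COLOR_BGR2HSV); r=cv2.inRange(h,(0,150,60),(6,255,255))|cv2.inRange(h,(172,150,60),(180,255,255)); y=cv2.inRange(h,(22,150,60),(32,255,255))
    out=[]
    for m in(r,y):
        b=m[150:260,305:365]; ys,xs=np.nonzero(b); out.append((xs.mean().round(2),ys.mean().round(2),len(xs)))
    k=cv2.inRange(im,(0,0,0),(45,45,45))[335:400,425:470]; n,l,s,c=cv2.connectedComponentsWithStats(k); out.append(c[1+s[1:,4].argmax()].round(1).tolist())
    return out
print(cen(ld("s14")[0]))
for _ in range(4):
    im=cam("side")[0]; print(cen(im))
    for _ in range(2): cam("wrist")
E
python3 sw.py
```

```text
[(np.float64(34.97), np.float64(78.3), 389), (np.float64(18.57), np.float64(51.79), 313), [16.5, 32.0]]
[(np.float64(34.97), np.float64(78.24), 390), (np.float64(18.57), np.float64(51.96), 312), [16.5, 32.0]]
[(np.float64(34.98), np.float64(78.26), 390), (np.float64(18.57), np.float64(51.7), 317), [16.5, 32.0]]
[(np.float64(34.98), np.float64(78.32), 389), (np.float64(18.57), np.float64(51.85), 313), [16.5, 32.0]]
[(np.float64(34.97), np.float64(78.17), 391), (np.float64(18.51), np.float64(51.77), 313), [16.5, 32.0]]
```

Request:
carry_out:
  commands:
    - [0,0,0,0,0,0]
    - [0,0,0,0,0,0]
    - [0,0,0,0,0,0]
    - [0,0,0,0,0,0]
    - [0,0,0,0,0,0]
    - [0,0,0,0,0,0]
    - [0,0,0,0,0,0]
    - [0,0,0,0,0,0]

```text
t: 45.38
ee_pos: [396.8, 212.3, 370.0]
orientation: [1.151, 1.246, -1.129]
ft_force: [-0.1, 0.6, -0.7]
width: 87.9
```

```bash
python3 sw.py
```

```text
[(np.float64(34.97), np.float64(78.3), 389), (np.float64(18.57), np.float64(51.79), 313), [16.5, 32.0]]
[(np.float64(34.99), np.float64(78.12), 392), (np.float64(18.58), np.float64(51.84), 314), [16.5, 32.0]]
[(np.float64(34.98), np.float64(78.24), 390), (np.float64(18.56), np.float64(51.73), 315), [16.5, 32.0]]
[(np.float64(34.98), np.float64(78.23), 390), (np.float64(18.59), np.float64(51.92), 314), [16.5, 32.0]]
[(np.float64(35.01), np.float64(78.21), 391), (np.float64(18.54), np.float64(51.84), 312), [16.5, 32.0]]
```

Both samples hang still (under 0.3 px of movement), and the lever handle is at its home pixel. Handing in.

```bash
python3 -c "
from workcell import ctrl
print(ctrl.close_job())"
```

```text
the job is handed in; nothing more can be done
None
```

The job is done and handed in at about 47 s of the 210 s. Only the red and yellow samples were on the desk; I found no blue one.

- **Press:** I stood both upright in the bed about 92 mm apart and pulled the lever to its stop. That was about 1.05 rad, with the force rising to 30 N and no more travel. I held it about 2 s, then eased it home over about 3.5 s without letting go.
- **Rack:** Red hangs on hook 1 and yellow on hook 2, coloured faces outward and upright.

**Last checks:**
- Neither sample's centroid moved more than 0.3 px in the side view over about 2 s, so both hang still.
- The lever handle is at its original home pixel.
- The gripper is empty and well clear.
- I judged the bystanders only by eye in the last picture, and they looked unmoved.

**What disagreed:**
- The side camera placed things 5–8 mm away from the wrist camera. I went by the wrist and top views, which agreed with the sizes given.
- While holding the lever, it sagged back to about 1.04 rad, still fully over. I pressed it to the stop again before easing it back.

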